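Unstack the parts and pack the kit box with the steel tubes lowest, light parts on top

TASK

Two of the light parts (an orange carton and an aluminium cover) were left lying on the steel tube offcuts: lift them off and set them aside on the worktop. Pack all the steel tubes into the blue kit box, lying flat on its floor; only when every tube is in, lay all the light parts (the carton and every aluminium cover) level on top of the tubes inside the box. Leave the gusset plate and the angle iron behind them where they are.

Things in the scene. Friction and masses are not known exactly. Their poses are not given: they have to be found in the camera images.
- kit_box: Blue open-topped sheet-steel kit box, fixed to the worktop: 178 x 178 x 50 mm outside, walls and floor 4 mm, so 170 x 170 mm inside, 46 mm deep. Origin: centre of its underside, on the worktop; x and y along its sides, z up. The worktop is bare from x 0.56 to 0.72 m, y 0.07 to 0.13 m, and from x 0.64 to 0.72, y -0.05 to 0.23, except for the parts; right of that lies a steel jig up to 0.18 m high, and a saw stands beyond the table's left edge.
- tube_a_center (a point): Rusty steel square-tube offcut, the heavy part: 30 (x) x 60 (y) x 30 mm (z), 0.14 kg, hollow from end to end; point = its centre. Starts lying on the worktop with the orange carton lying along its top. Grasp across x.
- tube_b_center (a point): Rusty steel square-tube offcut, the heavy part: 30 (x) x 60 (y) x 30 mm (z), 0.14 kg, hollow from end to end; point = its centre. Starts lying on the worktop with an aluminium cover (cover_a) lying along its top. Grasp across x.
- tube_c_center (a point): Rusty steel square-tube offcut, the heavy part: 30 (x) x 60 (y) x 30 mm (z), 0.14 kg, hollow from end to end; point = its centre. Starts lying on the worktop. May be absent. Grasp across x.
- tube_d_center (a point): Rusty steel square-tube offcut, the heavy part: 30 (x) x 60 (y) x 30 mm (z), 0.14 kg, hollow from end to end; point = its centre. Starts lying on the worktop. May be absent. Grasp across x.
- tip_carton_center (a point): Small closed orange plastic carton with a dark lid, a light part: 44 (x) x 64 (y) x 26 mm (z), 0.09 kg; point = its centre. Starts lying along the top of tube_a. Grasp across x.
- cover_a_center (a point): Flat pressed aluminium cover with three dark slots and two screws, a light part: 40 (x) x 70 (y) x 10 mm (z), 0.05 kg; point = its centre. Starts lying along the top of tube_b. Grasp across x.
- cover_b_center (a point): Flat pressed aluminium cover with three dark slots and two screws, a light part: 40 (x) x 70 (y) x 10 mm (z), 0.05 kg; point = its centre. Starts flat on the worktop. May be absent. Grasp across x.
- gusset_plate_center (a point): Dark triangular steel gusset plate, 65 x 65 x 6 mm, loose on the worktop behind the parts, not part of the job; point = its centre.
- angle_iron_center (a point): Dark angle-iron offcut, 45 x 70 x 50 mm, loose on the worktop behind the parts, not part of the job; point 3 mm above the centre of its underside.
Things that resemble listed ones, but are neither listed nor needed, are in the scene too. Leave any yellow look-alike of the part that bears tube_b_center alone.

How it is judged:
By the outcome, as a careful person would: the job done as asked, in the order asked, and still so for the second after the job is handed in, with the robot touching nothing.
Of tube_c, tube_d, cover_b only 2 to 3 are there at a start; the rules pass over those that are not, and their reading is None.
At some moment in a run one of tube_a, tube_b, tube_c, tube_d, cover_b may be knocked a few centimetres aside while the robot is not near it.
Once in a run the grip may slacken for a moment while it holds something.
It also fails if it takes over 210 s, if anything falls off the work surface, if the arm or the gripper's body presses on something with over 40 N, if the wrist force passes 120 N, or if a joint passes its speed limit or range.

ROBOT

A 6-joint arm with a two-finger parallel gripper is mounted at the origin on a cart in front of the work surface, level with it; the furniture and walls round the work are solid. World frame = base frame: x ahead of the robot, y to its left, z up, the work surface at z = 0. Lengths are in m, angles in rad, forces in N, time in s.
With the tool pointing down it reaches from about 0.425 to 0.95 m from the base axis. Payload 3.5 kg.
Tool frame: the origin (TCP) lies at the very end of the fingers, on their centre line; the grasp point (between the pads) lies behind it (ctrl.grasp_offset is the z of the grasp point in the tool frame, in m); z points along the fingers, x is the direction in which the jaws open and shut, and the axes are right-handed (so a half turn about z gives the same grasp; the last joint's range is limited). The gripper opens to 85 mm and grips with 20 to 120 N. Pads are 22 mm wide; open, the fingers measure 114 mm over their backs; the gripper's body (76 mm by 85 mm) begins 54 mm behind the grasp point. The pads swing forward as they close: fully open they stand 13 mm farther back than shut.
Start: joints at [-1.45, 0.286, 1.577, -0, 1.279, -0.15], TCP at [0.181, -0.65, 0.231] pointing down, gripper open.
Joint ranges: [-2.77, 2.77], [-0.9, 2.22], [0.21, 2.48], [-1.53, 4.67], [0.24, 2.81], [-2.84, 2.84]. Speed limits (rad/s): [2.79, 2.79, 3.14, 3.14, 3.14, 3.14].

INTERFACE

Orientations are given as a unit quaternion [x, y, z, w].
In Python, from plant import ctrl gives the robot as it stands.
- The arm moves only by the shell command python3 -m jog 'ROWS' [FORCE]. ROWS is JSON, a list of rows, each an object with "grip": the closure, from 0 (fully open) to 1 (shut); "xyz": the shift along the tool's x, y, z in m, a list of three; "dr": the turn, a rotation vector about the tool's x, y, z in rad, a list of three. A call has 1 to 12 rows; each row is the pose to reach, as a shift and turn from the pose commanded when the call began, along the tool's axes at that moment; what a row does not reach only later rows make up. A row lasts 1/12 s, in which the tool goes at most 41.7 mm and 7.16 degrees, less where a joint would pass 70% of its speed; a pose out of reach is approached as far as the arm can. A call with a gripper value outside its range is refused whole. The fingers move at their own pace and stop on an object; FORCE is the grip in N (left out, the last holds). Time passes only in rows, so rows that repeat a pose let the fingers close. It gives the time, the measured TCP pose, the force and the opening at its end, in the units of the state.
- ctrl.get_state(): the state, without advancing time (a new reading comes with each control period).
- ctrl.read_camera(name): name is "scene" or "top" or "wrist"; returns the picture (420x560x3 uint8, red, green, blue); there is no depth.
- ctrl.get_calibration(name): a dict with "mtx" (3x3 intrinsics, pixels), "k1" (the pictures are not rectified: a ray, as slopes to the right and down, at radius r is drawn at 1 + k1 r^2 times it, then the intrinsics apply), "R" (3x3) and "t" (3): a world point X has camera coordinates R X + t; the wrist camera has in their place "hand_eye" (4x4, takes a point from camera to tool coordinates, whose origin is the TCP and whose axes are the tool frame's). Camera axes: x right, y down, z forward; pixel columns grow to the right and rows downward; lengths in m; the calibration is good to about 2 mm. A picture is of the moment at which its call begins: read the wrist's pose just before it. get_calibration takes no time and is no camera call.
- ctrl.sign_off(): hands the job in, once; it reports no verdict.
The state is a dict: "time": time; "qpos": joint angles; "dq": joint speeds; "joint_efforts": joint torques, N m; "eef_pos": TCP position; "tcp_rot": TCP orientation; "contact_force": force on the tool from outside, world axes, zero at the start; "wrist_torque": the same for the moment, N m; "opening": opening from 0.0 (shut) to 1.0 (fully open).
Only numpy, scipy, OpenCV 4.12 (cv2) and the standard library are available. Lean on these libraries where they do the work, as an engineer would, in place of code of your own. Each camera call takes 0.05 s, during which the arm holds its last target.

## Working session

There is one attempt and no reset: what is moved stays moved. The work goes in short steps, Python scripts to look and compute and a shell command to move; the robot and the scene stay as the last step left them, time stands still between calls to the robot, and variables do not carry over. Pictures are saved under pics/ and viewed, and the job is handed in when it is done.

```bash
ls; mkdir -p pics
python3 - <<'E'
from plant import ctrl
import cv2,json
s=ctrl.get_state();print(s)
print(ctrl.grasp_offset)
for n in("scene","top","wrist"):
    c=ctrl.get_calibration(n);print(n,c)
    cv2.imwrite(f"pics/0_{n}.png",ctrl.read_camera(n)[:,:,::-1])
E
```

```text
pics
{'time': 0.0, 'qpos': array([-1.45000396e+00,  2.87169660e-01,  1.57816464e+00,  1.49746762e-05,
        1.27859572e+00, -1.49989117e-01]), 'dq': array([-0.00099532, -0.00070544,  0.00094579, -0.00034659, -0.00132467,
       -0.00153801]), 'joint_efforts': array([ 1.24646420e-03, -4.05983591e+01, -2.92623800e+01,  1.79643615e-05,
        5.88315219e-03,  7.34153645e-06]), 'eef_pos': array([ 0.18051191, -0.64974096,  0.2299512 ]), 'tcp_rot': array([ 0.79607745, -0.60519362, -0.00080909, -0.00084335]), 'contact_force': array([-0.33339156, -0.00800769, -0.21828629]), 'wrist_torque': array([-0.0606299 , -0.03095935, -0.01065227]), 'opening': 0.9964594597621069}
-0.0187
scene {'mtx': array([[517.97761746,   0.        , 280.04860823],
       [  0.        , 517.97761746, 212.61588014],
       [  0.        ,   0.        ,   1.        ]]), 'k1': -0.0801387826399489, 'R': array([[-0.82624352, -0.56327055,  0.00692326],
       [-0.31288235,  0.44866768, -0.83713915],
       [ 0.46842958, -0.69384696, -0.54694617]]), 't': array([0.60123823, 0.19151088, 0.76311868])}
top {'mtx': array([[479.
[... 223 characters left out ...]
,
       [-0.99555707, -0.01104183, -0.09351044],
       [ 0.09354317, -0.00248467, -0.99561212]]), 't': array([0.1169057 , 0.65808707, 0.92569362])}
wrist {'mtx': array([[337.55438622,   0.        , 278.52978607],
       [  0.        , 337.55438622, 212.57326631],
       [  0.        ,   0.        ,   1.        ]]), 'k1': -0.06336798159581057, 'hand_eye': array([[ 9.99999673e-01, -5.02168951e-04, -6.34061005e-04,
         1.83714944e-04],
       [ 6.50888673e-04,  9.64992620e-01,  2.62276228e-01,
        -6.63243312e-02],
       [ 4.80157212e-04, -2.62276555e-01,  9.64992631e-01,
        -1.42134885e-01],
       [ 0.00000000e+00,  0.00000000e+00,  0.00000000e+00,
         1.00000000e+00]])}
```

View pics/0_top.png

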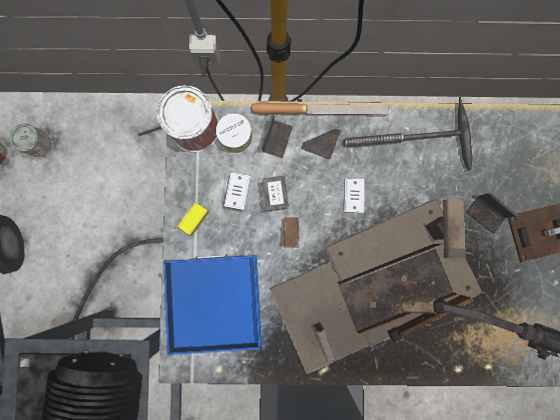

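View pics/0_scene.png

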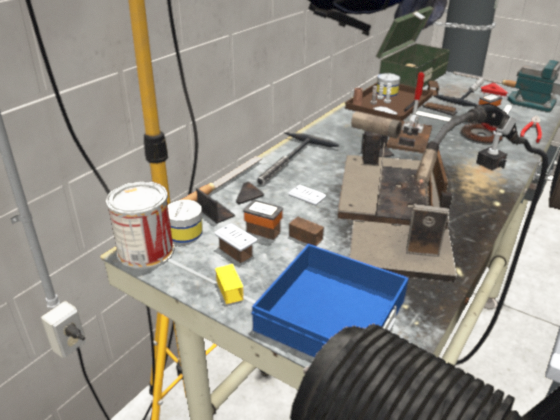

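```bash
cat > h.py <<'E'
from plant import ctrl
import cv2,numpy as np
from scipy.spatial.transform import Rotation as Ro
def pose():
    s=ctrl.get_state();return s,Ro.from_quat(s['tcp_rot']).as_matrix(),np.array(s['eef_pos'])
def cam(n,rp=None):
    c=ctrl.get_calibration(n);K=c['mtx'];k=c['k1']
    if n=='wrist':
        R,p=rp; H=c['hand_eye'];Rc=R@H[:3,:3];o=R@H[:3,3]+p
    else: Rc=c['R'].T;o=-Rc@c['t']
    return K,k,Rc,o
def p2w(n,uv,z,rp=None):
    K,k,Rc,o=cam(n,rp)
    q=cv2.undistortPoints(np.array(uv,float).reshape(-1,1,2),K,np.array([k,0,0,0,0.]))[:,0]
    d=np.c_[q,np.ones(len(q))]@Rc.T
    return o+d*((np.asarray(z)-o[2])/d[:,2])[:,None]
def w2p(n,X,rp=None):
    K,k,Rc,o=cam(n,rp); q=(np.atleast_2d(X)-o)@Rc
    return cv2.projectPoints(q.reshape(-1,1,3),np.zeros(3),np.zeros(3),K,np.array([k,0,0,0,0.]))[0][:,0]
def snap(n,name):
    s,R,p=pose();im=ctrl.read_camera(n);cv2.imwrite(f'pics/{name}.png',im[:,:,::-1])
    np.savez(f'pics/{name}.npz',R=R,p=p);return im
def load(name):
    d=np.load(f'pics/{name}.npz');return d['R'],d['p']
def crop(src,dst,x0,y0,x1,y1,f):
    im=cv2.imread(f'pics/{src}.png')[y0:y1,x0:x1];cv2.imwrite(f'pics/{dst}.png',cv2.resize(im,None,fx=f,fy=f,interpolation=cv2.INTER_CUBIC))
E
python3 - <<'E'
from h import *
crop('0_top','0_topc',160,110,380,270,3.6)
crop('0_scene','0_scenec',190,160,350,320,3.7)
print(w2p('top',[[.56,.07,0],[.72,.13,0],[.72,-.05,0],[.64,.23,0]]))
E
```

```text
[[303.78637288 253.17032788]
 [275.27301362 175.23720706]
 [362.08654522 176.21876082]
 [226.19309783 213.21737793]]
```

View pics/0_topc.png

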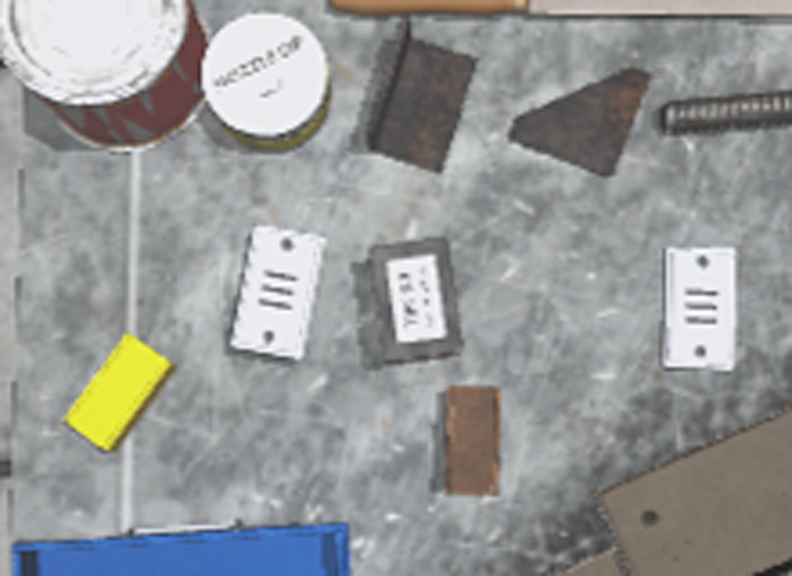

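View pics/0_scenec.png

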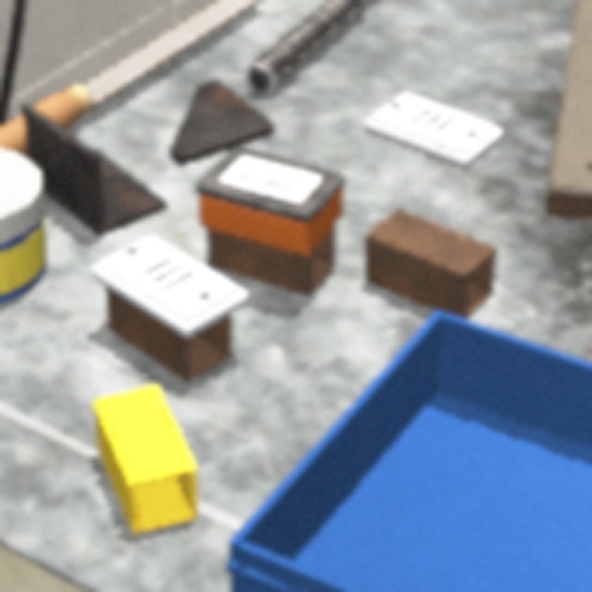

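Run:
```python
from h import *
crop('0_top','0_topbox',150,240,280,370,4.5)
D={'cover_a':(.04,[(253,227),(326,237),(303,361),(231,350)]),'carton':(.056,[(370,246),(447,238),(461,352),(385,363)]),'cover_b':(.01,[(666,247),(737,247),(734,370),(664,367)]),'tube_c':(.03,[(446,387),(500,386),(499,495),(446,494)]),'yellow':(.03,[(128,333),(174,367),(109,452),(65,417)]),
'angle':(.003,[(370,146),(443,173),(475,60)]),'gusset':(.006,[(510,130),(650,70),(612,177)])}
for k,(z,c) in D.items():
    c=np.array(c)/3.6+[160,110]
    w=p2w('top',c,z);
    l=np.linalg.norm(np.roll(w,-1,0)-w,axis=1)*1e3
    ax=w[0]-w[-1]; print(k,w.mean(0).round(4),l.round(0),'long-axis ang',np.degrees(np.arctan2(ax[1],ax[0])).round(1)); 
    if len(c)==3: print(w[:,:2].round(3))
```

```text
cover_a [0.6803 0.2047 0.04  ] [41. 70. 40. 69.] long-axis ang -8.9
carton [0.676 0.129 0.056] [42. 63. 41. 64.] long-axis ang 8.0
cover_b [ 0.6786 -0.0325  0.01  ] [40. 70. 40. 69.] long-axis ang -1.1
tube_c [0.6012 0.0967 0.03  ] [30. 60. 29. 59.] long-axis ang 0.5
yellow [0.6257 0.2925 0.03  ] [32. 59. 31. 58.] long-axis ang -35.5
angle [0.783  0.1224 0.003 ] [45. 69. 79.] long-axis ang 130.5
[[0.771 0.157]
 [0.756 0.114]
 [0.822 0.096]]
gusset [0.7838 0.0295 0.006 ] [88. 67. 65.] long-axis ang 65.5
[[ 0.781  0.076]
 [ 0.817 -0.005]
 [ 0.754  0.017]]
```

View pics/0_topbox.png

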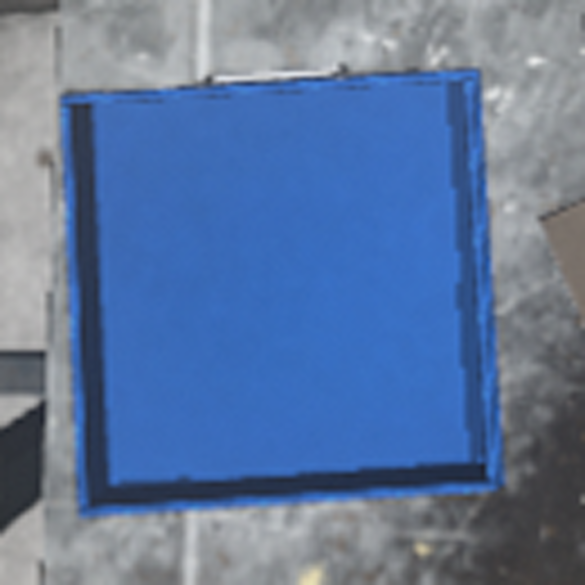

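Run:
```python
from h import *
c=np.array([(62,95),(481,69),(503,488),(82,516)])/4.5+[150,240]
w=p2w('top',c,.05);print(w.round(4),w.mean(0))
print(np.linalg.norm(np.roll(w,-1,0)-w,axis=1))
for a,b in((3,0),(2,1)):
    d=w[b]-w[a];print(np.degrees(np.arctan2(d[1],d[0])))
for a,b in((0,1),(3,2)):
    d=w[b]-w[a];print(np.degrees(np.arctan2(d[1],d[0])))
s,R,p=pose();print(R.round(3))
t=np.array([.60,.10,.40]);print(R.T@(t-p))
```

```text
[[0.5421 0.3435 0.05  ]
 [0.5552 0.1636 0.05  ]
 [0.3791 0.1518 0.05  ]
 [0.3655 0.3294 0.05  ]] [0.46049223 0.24707042 0.05      ]
[0.1803218  0.17657308 0.17816172 0.17714892]
4.5593900350627505
3.859451201089009
-85.83402747379748
-85.64936894737818
[[ 0.267 -0.964 -0.   ]
 [-0.964 -0.267  0.002]
 [-0.002 -0.    -1.   ]]
[-0.6106555  -0.60479672 -0.16849311]
```

```bash
python3 -m jog '[{"grip":0,"xyz":[0,0,-0.17],"dr":[0,0,0]},{"grip":0,"xyz":[0,0,-0.17],"dr":[0,0,0]},{"grip":0,"xyz":[0,0,-0.17],"dr":[0,0,0]},{"grip":0,"xyz":[0,0,-0.17],"dr":[0,0,0]},{"grip":0,"xyz":[0,0,-0.17],"dr":[0,0,0]},{"grip":0,"xyz":[-0.61,-0.605,-0.17],"dr":[0,0,0.27]},{"grip":0,"xyz":[-0.61,-0.605,-0.17],"dr":[0,0,0.27]},{"grip":0,"xyz":[-0.61,-0.605,-0.17],"dr":[0,0,0.27]},{"grip":0,"xyz":[-0.61,-0.605,-0.17],"dr":[0,0,0.27]},{"grip":0,"xyz":[-0.61,-0.605,-0.17],"dr":[0,0,0.27]},{"grip":0,"xyz":[-0.61,-0.605,-0.17],"dr":[0,0,0.27]},{"grip":0,"xyz":[-0.61,-0.605,-0.17],"dr":[0,0,0.27]}]' 40
python3 - <<'E'
from h import *
s,R,p=pose();print(p,R.round(3)); print(s['contact_force'])
for t in ([.62,.10,.30],):print((R.T@(np.array(t)-p)).round(4), 'phi',np.degrees(np.arctan2(R[1,0],R[0,0])))
E
```

```text
time: 1.15
eef_pos: [0.3236, -0.3939, 0.4008]
tcp_rot: [0.707, -0.707, -0.0, -0.0]
contact_force: [0.5, 0.7, 0.2]
opening: 0.997
[ 0.3235752  -0.39390508  0.40076051] [[ 0. -1.  0.]
 [-1. -0.  0.]
 [-0. -0. -1.]]
[0.54494123 0.67170408 0.22059623]
[-0.4938 -0.2966  0.101 ] phi -89.98422295862774
```

```bash
python3 -m jog '[{"grip":0,"xyz":[-0.494,-0.297,0],"dr":[0,0,0]},{"grip":0,"xyz":[-0.494,-0.297,0],"dr":[0,0,0]},{"grip":0,"xyz":[-0.494,-0.297,0],"dr":[0,0,0]},{"grip":0,"xyz":[-0.494,-0.297,0],"dr":[0,0,0]},{"grip":0,"xyz":[-0.494,-0.297,0],"dr":[0,0,0]},{"grip":0,"xyz":[-0.494,-0.297,0],"dr":[0,0,0]},{"grip":0,"xyz":[-0.494,-0.297,0],"dr":[0,0,0]},{"grip":0,"xyz":[-0.494,-0.297,0],"dr":[0,0,0]},{"grip":0,"xyz":[-0.494,-0.297,0],"dr":[0,0,0]},{"grip":0,"xyz":[-0.494,-0.297,0],"dr":[0,0,0]},{"grip":0,"xyz":[-0.494,-0.297,0],"dr":[0,0,0]},{"grip":0,"xyz":[-0.494,-0.297,0],"dr":[0,0,0]}]'
python3 -m jog '[{"grip":0,"xyz":[0,0,0],"dr":[0,0,0]},{"grip":0,"xyz":[-0,0,0.1],"dr":[0,0,0]},{"grip":0,"xyz":[0,0,0.1],"dr":[0,0,0]},{"grip":0,"xyz":[0,0,0.1],"dr":[0,0,0]},{"grip":0,"xyz":[0,0,0.1],"dr":[0,0,0]}]'
python3 - <<'E'
from h import *
snap('wrist','1w')
s,R,p=pose();print(p,R.round(3))
E
```

```text
time: 2.15
eef_pos: [0.5809, 0.035, 0.4008]
tcp_rot: [0.708, -0.707, -0.0, 0.0]
contact_force: [1.1, -0.7, 1.2]
opening: 1.005
time: 2.57
eef_pos: [0.5773, 0.0332, 0.2939]
tcp_rot: [0.707, -0.707, -0.005, 0.004]
contact_force: [-0.4, -0.1, -0.4]
opening: 1.001
[0.57882783 0.03286031 0.29787303] [[ 0.001 -1.    -0.007]
 [-1.    -0.001  0.001]
 [-0.001  0.007 -1.   ]]
```

View pics/1w.png

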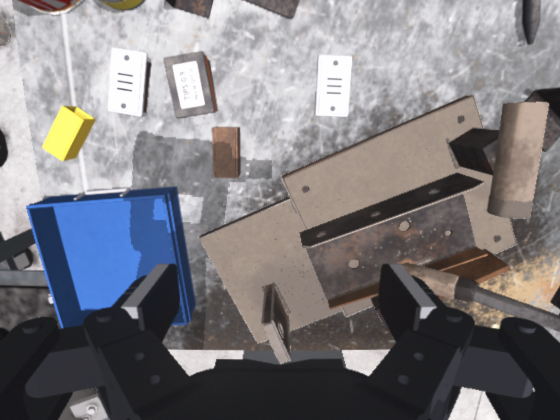

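Run:
```python
from h import *
crop('1w','1wc',20,30,260,210,3.3)
```

```text
(no output)
```

View pics/1wc.png

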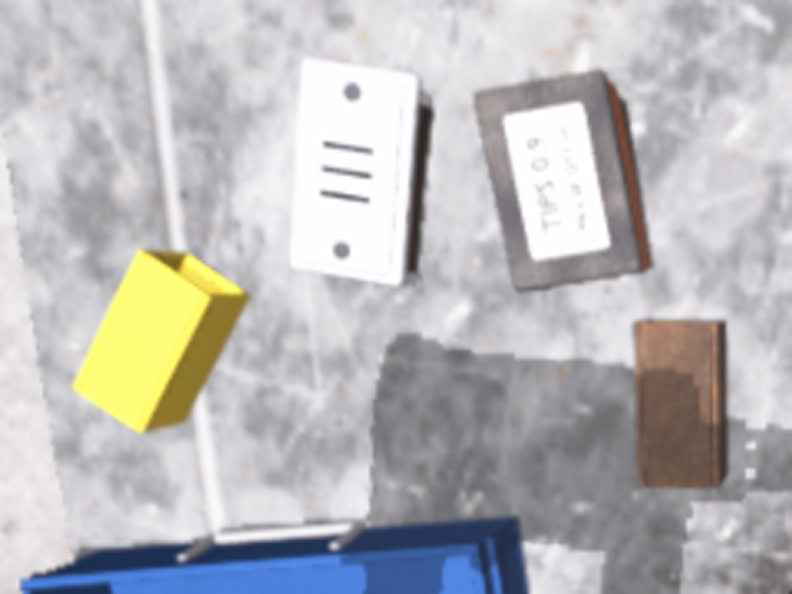

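```bash
cat >> h.py <<'E'
def meas(name,n,f,x0,y0,z,c):
    c=np.array(c)/f+[x0,y0];w=p2w(n,c,z,load(name) if n=='wrist' else None)
    l=np.linalg.norm(np.roll(w,-1,0)-w,axis=1)*1e3
    a=(w[0]-w[3])+(w[1]-w[2])
    print(w.mean(0).round(4),l.round(0),'yaw',np.degrees(np.arctan2(a[1],a[0])).round(1))
def goto(x,y,z,yaw,R=None,p=None):
    # tool down with tool x at angle yaw-90deg ; prints shift/turn in tool axes from measured pose
    s,R0,p0=pose(); R=R0 if R is None else R;p=p0 if p is None else p
    f=np.radians(yaw-90);T=np.array([[np.cos(f),np.sin(f),0],[np.sin(f),-np.cos(f),0],[0,0,-1.]])
    print('at',p.round(4),'shift',(R.T@(np.array([x,y,z])-p)).round(4),'turn',Ro.from_matrix(R.T@T).as_rotvec().round(4),'q',s['qpos'].round(2))
E
python3 - <<'E'
from h import *
meas('1w','wrist',3.3,20,30,.03,[(636,322),(712,320),(709,487),(638,487)])
meas('1w','wrist',3.3,20,30,.04,[(303,60),(420,74),(404,285),(292,267)])
meas('1w','wrist',3.3,20,30,.056,[(475,92),(604,70),(648,268),(520,290)])
goto(.601,.097,.1,0)
E
```

```text
[0.6038 0.0985 0.03  ] [27. 60. 26. 59.] yaw -2.5
[0.6841 0.2032 0.04  ] [40. 69. 40. 68.] yaw -9.6
[0.6788 0.128  0.056 ] [42. 62. 43. 63.] yaw 10.1
at [0.5788 0.0329 0.2979] shift [-0.064  -0.0235  0.1978] turn [0.0066 0.0007 0.0007] q [-0.12  0.04  1.74 -0.    1.37  1.45]
```

```bash
python3 -m jog '[{"grip":0,"xyz":[-0.065,-0.0245,0.178],"dr":[0.0066,0,0]},{"grip":0,"xyz":[-0.065,-0.0245,0.178],"dr":[0.0066,0,0]},{"grip":0,"xyz":[-0.065,-0.0245,0.178],"dr":[0.0066,0,0]},{"grip":0,"xyz":[-0.065,-0.0245,0.178],"dr":[0.0066,0,0]},{"grip":0,"xyz":[-0.065,-0.0245,0.178],"dr":[0.0066,0,0]},{"grip":0,"xyz":[-0.065,-0.0245,0.178],"dr":[0.0066,0,0]},{"grip":0,"xyz":[-0.065,-0.0245,0.178],"dr":[0.0066,0,0]},{"grip":0,"xyz":[-0.065,-0.0245,0.178],"dr":[0.0066,0,0]},{"grip":0,"xyz":[-0.065,-0.0245,0.178],"dr":[0.0066,0,0]}]'
python3 - <<'E'
from h import *
snap('wrist','2w')
goto(.602,.0975,.003,0)
E
```

```text
time: 3.37
eef_pos: [0.6074, 0.0971, 0.1276]
tcp_rot: [0.707, -0.707, 0.005, -0.005]
contact_force: [-0.6, -0.1, 0.7]
opening: 0.995
at [0.6071 0.0972 0.1272] shift [-0.0004  0.0067  0.1241] turn [-0.013  -0.0001 -0.    ] q [-0.01  0.25  1.82 -0.    1.06  1.56]
```

View pics/2w.png

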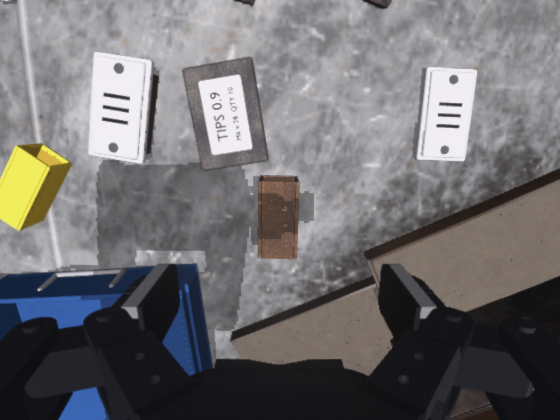

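```bash
python3 -m jog '[{"grip":0,"xyz":[0,0.0067,0.06],"dr":[-0.0066,0,0]},{"grip":0,"xyz":[0,0.0067,0.06],"dr":[-0.0066,0,0]},{"grip":0,"xyz":[0,0.0067,0.06],"dr":[-0.0066,0,0]},{"grip":0,"xyz":[0,0.0067,0.06],"dr":[-0.0066,0,0]},{"grip":0,"xyz":[0,0.0067,0.06],"dr":[-0.0066,0,0]},{"grip":0,"xyz":[0,0.0067,0.06],"dr":[-0.0066,0,0]}]'
python3 - <<'E'
from h import *
goto(.602,.0975,.003,0)
E
```

```text
time: 3.92
eef_pos: [0.6007, 0.0977, 0.0663]
tcp_rot: [0.707, -0.707, 0.002, -0.002]
contact_force: [0.2, 0.2, 0.7]
opening: 0.997
at [0.6007 0.0977 0.0663] shift [ 0.0002 -0.001   0.0633] turn [-0.0052 -0.      0.0006] q [-0.01  0.32  1.86 -0.    0.96  1.56]
```

```bash
python3 -m jog '[{"grip":0,"xyz":[0,-0.001,0.03],"dr":[-0.005,0,0]},{"grip":0,"xyz":[0,-0.001,0.055],"dr":[-0.005,0,0]},{"grip":0,"xyz":[0,-0.001,0.063],"dr":[-0.005,0,0]},{"grip":0,"xyz":[0,-0.001,0.063],"dr":[-0.005,0,0]},{"grip":1,"xyz":[0,-0.001,0.063],"dr":[-0.005,0,0]},{"grip":1,"xyz":[0,-0.001,0.063],"dr":[-0.005,0,0]},{"grip":1,"xyz":[0,-0.001,0.063],"dr":[-0.005,0,0]},{"grip":1,"xyz":[0,-0.001,0.063],"dr":[-0.005,0,0]},{"grip":1,"xyz":[0,-0.001,0.063],"dr":[-0.005,0,0]},{"grip":1,"xyz":[0,-0.001,0.063],"dr":[-0.005,0,0]},{"grip":1,"xyz":[0,-0.001,0.063],"dr":[-0.005,0,0]},{"grip":1,"xyz":[0,-0.001,0.063],"dr":[-0.005,0,0]}]' 60
python3 - <<'E'
from h import *
goto(.602,.0975,.003,0)
E
```

```text
time: 4.92
eef_pos: [0.6009, 0.0979, 0.0019]
tcp_rot: [0.707, -0.707, -0.001, 0.001]
contact_force: [-0.1, 0.0, 5.3]
opening: 0.34
at [0.6009 0.0979 0.0019] shift [ 0.0004 -0.0011 -0.0011] turn [0.0022 0.0001 0.0008] q [-0.01  0.43  1.86  0.    0.85  1.56]
```

```bash
cat >> h.py <<'E'
BC=np.array([.4605,.2471]);BY=4.2
def slot(a,b):
    t=np.radians(BY);return BC+np.array([[np.cos(t),-np.sin(t)],[np.sin(t),np.cos(t)]])@[a,b]
E
python3 - <<'E'
from h import *
for a in(1,-1):
  for b in (1,-1): print(a,b,slot(a*.042,b*.042).round(4))
goto(*slot(.042,-.042),.12,4.2)
E
```

```text
1 1 [0.4993 0.2921]
1 -1 [0.5055 0.2083]
-1 1 [0.4155 0.2859]
-1 -1 [0.4217 0.2021]
at [0.6009 0.0979 0.0019] shift [-0.1105  0.0956 -0.1179] turn [ 0.0022  0.0001 -0.0725] q [-0.01  0.43  1.86  0.    0.85  1.56]
```

```bash
python3 -m jog '[{"grip":1,"xyz":[0,0,-0.03],"dr":[0,0,0]},{"grip":1,"xyz":[0,0,-0.06],"dr":[0,0,0]},{"grip":1,"xyz":[0,0,-0.09],"dr":[0,0,0]},{"grip":1,"xyz":[0,0,-0.118],"dr":[0,0,0]},{"grip":1,"xyz":[-0.03,0.025,-0.118],"dr":[0,0,-0.02]},{"grip":1,"xyz":[-0.055,0.05,-0.118],"dr":[0,0,-0.04]},{"grip":1,"xyz":[-0.08,0.07,-0.118],"dr":[0,0,-0.06]},{"grip":1,"xyz":[-0.1,0.087,-0.118],"dr":[0,0,-0.0725]},{"grip":1,"xyz":[-0.1105,0.0956,-0.118],"dr":[0,0,-0.0725]},{"grip":1,"xyz":[-0.1105,0.0956,-0.118],"dr":[0,0,-0.0725]},{"grip":1,"xyz":[-0.1105,0.0956,-0.118],"dr":[0,0,-0.0725]},{"grip":1,"xyz":[-0.1105,0.0956,-0.118],"dr":[0,0,-0.0725]}]'
python3 - <<'E'
from h import *
snap('top','3t');snap('wrist','3w')
goto(*slot(.042,-.042),.0075,4.2)
crop('3t','3tc',150,110,380,370,2.2)
E
```

```text
time: 5.92
eef_pos: [0.5052, 0.2076, 0.1187]
tcp_rot: [0.732, -0.681, -0.001, 0.002]
contact_force: [-0.8, -0.0, -0.5]
opening: 0.34
at [0.5054 0.2073 0.1188] shift [-0.001  -0.0006  0.1113] turn [ 0.0046  0.0001 -0.0016] q [0.2  0.13 1.98 0.   1.04 1.7 ]
```

View pics/3tc.png

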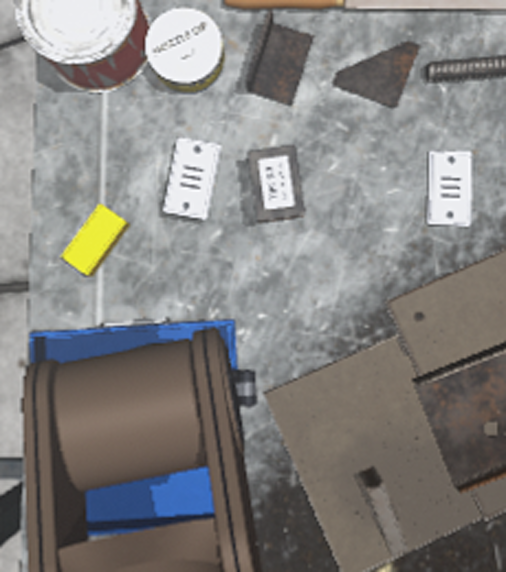

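View pics/3w.png

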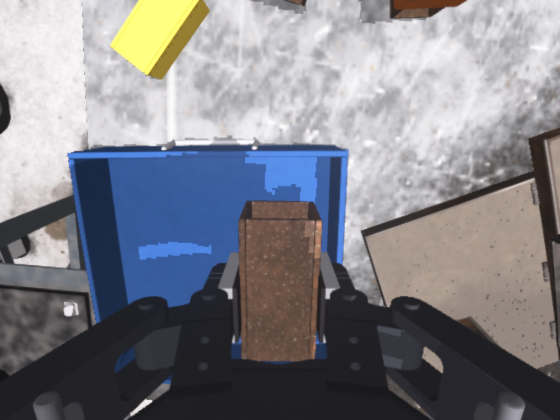

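Run:
```python
from h import *
print(p2w('wrist',[(70,153),(347,150)],.05,load('3w')))
```

```text
[[0.54370625 0.34271399 0.05      ]
 [0.5571542  0.16864581 0.05      ]]
```

```bash
python3 -m jog '[{"grip":1,"xyz":[-0.001,-0.0005,0.03],"dr":[0,0,0]},{"grip":1,"xyz":[-0.001,-0.0005,0.06],"dr":[0,0,0]},{"grip":1,"xyz":[-0.001,-0.0005,0.085],"dr":[0,0,0]},{"grip":1,"xyz":[-0.001,-0.0005,0.1],"dr":[0,0,0]},{"grip":1,"xyz":[-0.001,-0.0005,0.107],"dr":[0,0,0]},{"grip":1,"xyz":[-0.001,-0.0005,0.111],"dr":[0,0,0]},{"grip":1,"xyz":[-0.001,-0.0005,0.111],"dr":[0,0,0]},{"grip":1,"xyz":[-0.001,-0.0005,0.111],"dr":[0,0,0]}]'
python3 - <<'E'
from h import *
goto(*slot(.042,-.042),.0075,4.2)
snap('scene','4s')
E
```

```text
time: 6.68
eef_pos: [0.5056, 0.2092, 0.0088]
tcp_rot: [0.732, -0.681, -0.001, 0.001]
contact_force: [-0.3, -0.2, -0.6]
opening: 0.342
at [0.5056 0.2092 0.0088] shift [0.0009 0.0002 0.0013] turn [ 0.003   0.0006 -0.0005] q [0.21 0.3  2.01 0.   0.83 1.7 ]
```

View pics/4s.png

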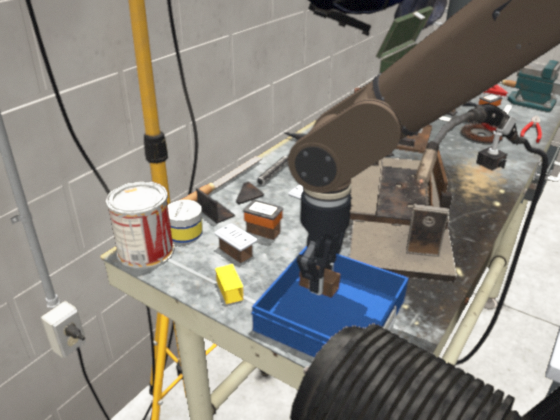

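Still about 1–3 mm above the floor; lower 2.5 mm and release.

```bash
python3 -m jog '[{"grip":1,"xyz":[0,0,0.0015],"dr":[0,0,0]},{"grip":1,"xyz":[0,0,0.0025],"dr":[0,0,0]},{"grip":1,"xyz":[0,0,0.0025],"dr":[0,0,0]},{"grip":0.45,"xyz":[0,0,0.0025],"dr":[0,0,0]},{"grip":0.45,"xyz":[0,0,0.0025],"dr":[0,0,0]},{"grip":0.45,"xyz":[0,0,0.0025],"dr":[0,0,0]},{"grip":0.45,"xyz":[0,0,0.0025],"dr":[0,0,0]},{"grip":0.45,"xyz":[0,0,-0.03],"dr":[0,0,0]},{"grip":0.45,"xyz":[0,0,-0.065],"dr":[0,0,0]},{"grip":0.45,"xyz":[0,0,-0.1],"dr":[0,0,0]},{"grip":0.45,"xyz":[0,0,-0.13],"dr":[0,0,0]},{"grip":0.45,"xyz":[0,0,-0.13],"dr":[0,0,0]}]'
python3 - <<'E'
from h import *
snap('wrist','5w')
goto(.678,.1285,.19,9)
E
```

```text
time: 7.73
eef_pos: [0.5097, 0.2105, 0.1462]
tcp_rot: [0.733, -0.681, 0.002, -0.004]
contact_force: [0.7, -0.5, 0.6]
opening: 0.552
at [0.5081 0.2101 0.143 ] shift [ 0.0938 -0.1637 -0.0463] turn [-0.0053  0.0015 -0.0835] q [0.21 0.1  1.96 0.   1.07 1.7 ]
```

View pics/5w.png

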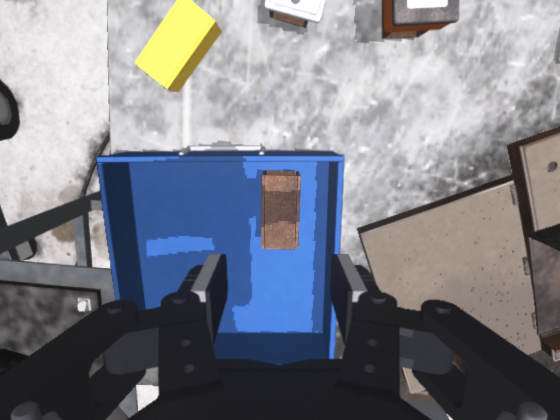

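```bash
python3 -m jog '[{"grip":0.3,"xyz":[0.02,-0.035,-0.046],"dr":[0,0,-0.02]},{"grip":0.3,"xyz":[0.04,-0.07,-0.046],"dr":[0,0,-0.04]},{"grip":0.3,"xyz":[0.06,-0.105,-0.046],"dr":[0,0,-0.06]},{"grip":0.3,"xyz":[0.08,-0.14,-0.046],"dr":[0,0,-0.0835]},{"grip":0.3,"xyz":[0.09,-0.158,-0.046],"dr":[0,0,-0.0835]},{"grip":0.3,"xyz":[0.094,-0.164,-0.046],"dr":[0,0,-0.0835]},{"grip":0.3,"xyz":[0.094,-0.164,-0.046],"dr":[0,0,-0.0835]},{"grip":0.3,"xyz":[0.094,-0.164,-0.046],"dr":[0,0,-0.0835]},{"grip":0.3,"xyz":[0.094,-0.164,-0.046],"dr":[0,0,-0.0835]},{"grip":0.3,"xyz":[0.094,-0.164,-0.046],"dr":[0,0,-0.0835]}]'
python3 - <<'E'
from h import *
snap('wrist','6w')
goto(.678,.1285,.06,9)
E
```

```text
time: 8.62
eef_pos: [0.6742, 0.1286, 0.1825]
tcp_rot: [0.761, -0.649, -0.002, 0.002]
contact_force: [0.2, -0.2, -0.2]
opening: 0.701
at [0.6744 0.1286 0.1829] shift [ 0.0008 -0.0042  0.1228] turn [0.0056 0.001  0.0011] q [0.04 0.35 1.58 0.   1.21 1.45]
```

View pics/6w.png

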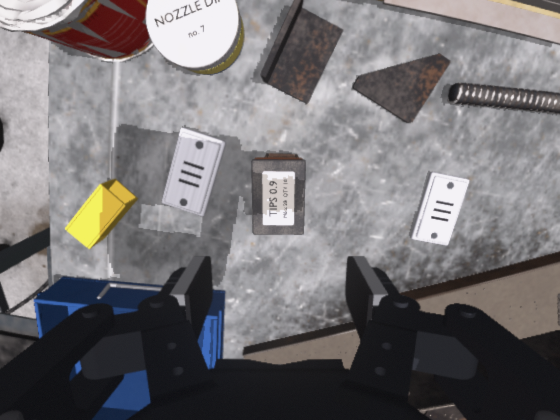

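Run:
```python
from h import *
crop('6w','6wc',150,110,330,250,4)
```

```text
(no output)
```

View pics/6wc.png

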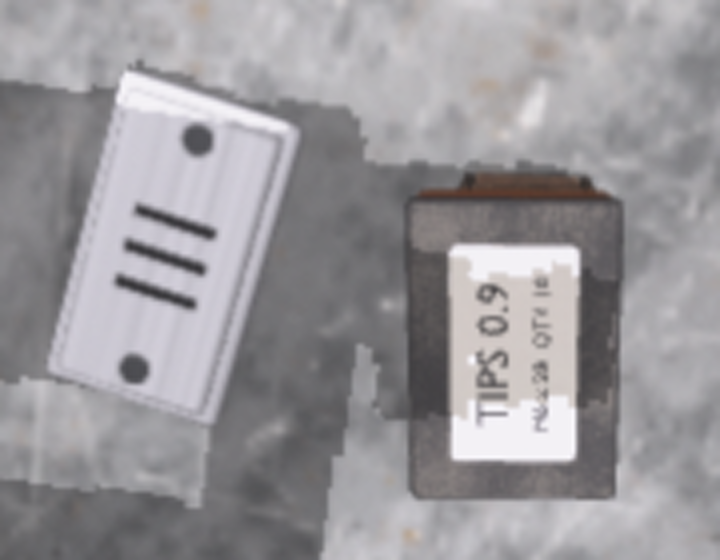

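Run:
```python
from h import *
meas('6w','wrist',4,150,110,.056,[(408,199),(622,200),(616,497),(410,497)])
meas('6w','wrist',4,150,110,.04,[(128,72),(298,127),(210,425),(50,370)])
goto(.678,.1285,.02,9)
```

```text
[0.6788 0.1295 0.056 ] [42. 62. 43. 62.] yaw 8.6
[0.6852 0.2046 0.04  ] [37. 68. 37. 67.] yaw -10.0
at [0.6744 0.1286 0.1829] shift [ 0.0008 -0.0044  0.1628] turn [0.0056 0.001  0.0011] q [0.04 0.35 1.58 0.   1.21 1.45]
```

```bash
python3 -m jog '[{"grip":0.3,"xyz":[0,-0.004,0.04],"dr":[0,0,0]},{"grip":0.3,"xyz":[0,-0.004,0.08],"dr":[0,0,0]},{"grip":0.3,"xyz":[0,-0.004,0.11],"dr":[0,0,0]},{"grip":0.3,"xyz":[0,-0.004,0.14],"dr":[0,0,0]},{"grip":0.3,"xyz":[0,-0.004,0.155],"dr":[0,0,0]},{"grip":0.3,"xyz":[0,-0.004,0.163],"dr":[0,0,0]},{"grip":0.3,"xyz":[0,-0.004,0.163],"dr":[0,0,0]},{"grip":1,"xyz":[0,-0.004,0.163],"dr":[0,0,0]},{"grip":1,"xyz":[0,-0.004,0.163],"dr":[0,0,0]},{"grip":1,"xyz":[0,-0.004,0.163],"dr":[0,0,0]},{"grip":1,"xyz":[0,-0.004,0.163],"dr":[0,0,0]},{"grip":1,"xyz":[0,-0.004,0.163],"dr":[0,0,0]}]' 60
python3 - <<'E'
from h import *
snap('wrist','7w')
goto(.68,.05,.13,0)
E
```

```text
time: 9.67
eef_pos: [0.6805, 0.1283, 0.0225]
tcp_rot: [0.76, -0.65, -0.0, 0.0]
contact_force: [0.6, 0.0, 5.7]
opening: 0.5
at [0.6805 0.1283 0.0225] shift [ 0.0772  0.0128 -0.1075] turn [0.0008 0.0003 0.1568] q [0.04 0.55 1.64 0.   0.96 1.45]
```

View pics/7w.png

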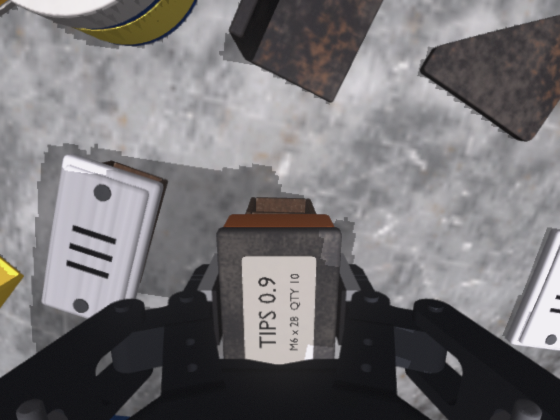

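```bash
python3 -m jog '[{"grip":0.38,"xyz":[0,0,0],"dr":[0,0,0]},{"grip":0.38,"xyz":[0,0,0],"dr":[0,0,0]},{"grip":0.38,"xyz":[0,0,0],"dr":[0,0,0]},{"grip":0.38,"xyz":[0,0,-0.01],"dr":[0,0,0]},{"grip":0.38,"xyz":[0,0,-0.01],"dr":[0,0,0]},{"grip":0.38,"xyz":[0,0,-0.01],"dr":[0,0,0]},{"grip":1,"xyz":[0,0,-0.01],"dr":[0,0,0]},{"grip":1,"xyz":[0,0,-0.01],"dr":[0,0,0]},{"grip":1,"xyz":[0,0,-0.01],"dr":[0,0,0]},{"grip":1,"xyz":[0,0,-0.01],"dr":[0,0,0]},{"grip":1,"xyz":[0,0,-0.01],"dr":[0,0,0]}]' 60
python3 -m jog '[{"grip":1,"xyz":[0,0,-0.015],"dr":[0,0,0]},{"grip":1,"xyz":[0,0,-0.03],"dr":[0,0,0]},{"grip":1,"xyz":[0,0,-0.05],"dr":[0,0,0]},{"grip":1,"xyz":[0.02,0.003,-0.05],"dr":[0,0,0.04]},{"grip":1,"xyz":[0.04,0.006,-0.05],"dr":[0,0,0.08]},{"grip":1,"xyz":[0.06,0.01,-0.05],"dr":[0,0,0.12]},{"grip":1,"xyz":[0.077,0.013,-0.05],"dr":[0,0,0.157]},{"grip":1,"xyz":[0.077,0.013,-0.05],"dr":[0,0,0.157]},{"grip":1,"xyz":[0.077,0.013,-0.05],"dr":[0,0,0.157]},{"grip":1,"xyz":[0.077,0.013,-0.05],"dr":[0,0,0.157]}]'
python3 - <<'E'
from h import *
snap('wrist','8w')
goto(.68,.05,.004,0)
E
```

```text
time: 10.63
eef_pos: [0.6794, 0.1282, 0.0305]
tcp_rot: [0.76, -0.65, -0.001, 0.001]
contact_force: [1.0, 0.3, 3.8]
opening: 0.504
time: 11.47
eef_pos: [0.6783, 0.0506, 0.0806]
tcp_rot: [0.707, -0.707, -0.002, 0.001]
contact_force: [-0.7, 0.1, -0.2]
opening: 0.495
at [0.6783 0.0509 0.0804] shift [ 0.001  -0.0021  0.0764] turn [0.0047 0.0003 0.0008] q [-0.07  0.45  1.66 -0.    1.04  1.5 ]
```

View pics/8w.png

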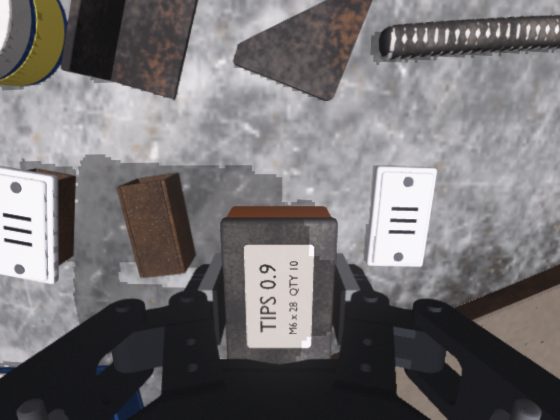

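```bash
python3 -m jog '[{"grip":1,"xyz":[0.001,-0.002,0.03],"dr":[0,0,0]},{"grip":1,"xyz":[0.001,-0.002,0.055],"dr":[0,0,0]},{"grip":1,"xyz":[0.001,-0.002,0.07],"dr":[0,0,0]},{"grip":1,"xyz":[0.001,-0.002,0.078],"dr":[0,0,0]},{"grip":1,"xyz":[0.001,-0.002,0.078],"dr":[0,0,0]},{"grip":1,"xyz":[0.001,-0.002,0.078],"dr":[0,0,0]}]'
python3 -m jog '[{"grip":0.35,"xyz":[0,0,0],"dr":[0,0,0]},{"grip":0.35,"xyz":[0,0,0],"dr":[0,0,0]},{"grip":0.35,"xyz":[0,0,0],"dr":[0,0,0]},{"grip":0.35,"xyz":[0,0,0],"dr":[0,0,0]},{"grip":0.35,"xyz":[0,0,-0.03],"dr":[0,0,0]},{"grip":0.35,"xyz":[0,0,-0.06],"dr":[0,0,0]},{"grip":0.35,"xyz":[0,0,-0.1],"dr":[0,0,0]},{"grip":0.35,"xyz":[0,0,-0.14],"dr":[0,0,0]},{"grip":0.35,"xyz":[0,0,-0.14],"dr":[0,0,0]},{"grip":0.35,"xyz":[0,0,-0.14],"dr":[0,0,0]},{"grip":0.35,"xyz":[0,0,-0.14],"dr":[0,0,0]}]'
python3 - <<'E'
from h import *
snap('wrist','9w')
E
```

```text
time: 12.02
eef_pos: [0.6804, 0.0497, 0.0024]
tcp_rot: [0.707, -0.707, -0.001, 0.001]
contact_force: [0.3, -0.1, -0.4]
opening: 0.496
time: 12.93
eef_pos: [0.6803, 0.0491, 0.1419]
tcp_rot: [-0.707, 0.707, 0.002, -0.002]
contact_force: [0.5, -0.2, -1.0]
opening: 0.651
```

View pics/9w.png

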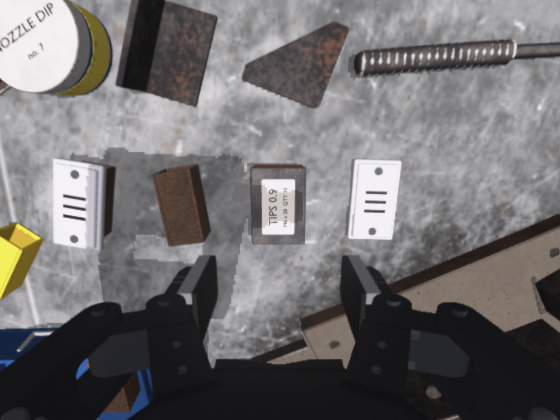

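Run:
```python
from h import *
crop('9w','9wc',40,145,320,265,2.8)
```

```text
(no output)
```

View pics/9wc.png

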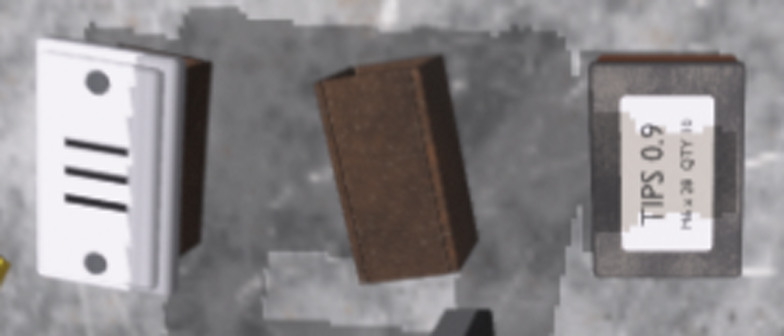

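Run:
```python
from h import *
meas('9w','wrist',2.8,40,145,.03,[(320,82),(417,64),(460,270),(362,283)])
goto(.679,.1295,.08,9)
```

```text
[0.6805 0.1267 0.03  ] [27. 60. 29. 59.] yaw 7.1
at [0.6795 0.0491 0.1403] shift [-0.0804  0.      0.0603] turn [ 0.0077  0.0008 -0.1574] q [-0.08  0.38  1.62 -0.    1.14  1.49]
```

```bash
python3 -m jog '[{"grip":0.4,"xyz":[-0.025,0,0],"dr":[0,0,-0.05]},{"grip":0.4,"xyz":[-0.05,0,0],"dr":[0,0,-0.1]},{"grip":0.4,"xyz":[-0.07,0,0.02],"dr":[0,0,-0.148]},{"grip":0.4,"xyz":[-0.0784,0,0.05],"dr":[0,0,-0.148]},{"grip":0.4,"xyz":[-0.0784,0,0.07],"dr":[0,0,-0.148]},{"grip":0.4,"xyz":[-0.0784,0,0.08],"dr":[0,0,-0.148]},{"grip":0.4,"xyz":[-0.0784,0,0.08],"dr":[0,0,-0.148]},{"grip":0.4,"xyz":[-0.0784,0,0.08],"dr":[0,0,-0.148]},{"grip":0.4,"xyz":[-0.0784,0,0.08],"dr":[0,0,-0.148]}]'
python3 - <<'E'
from h import *
snap('wrist','10w')
goto(.680,.1275,.003,8.5)
E
```

```text
time: 13.73
eef_pos: [0.6811, 0.127, 0.063]
tcp_rot: [0.757, -0.653, -0.001, 0.001]
contact_force: [0.2, -0.1, 0.8]
opening: 0.602
at [0.6815 0.1271 0.0637] shift [-0.0006  0.0013  0.0608] turn [ 0.0019  0.0004 -0.0013] q [0.04 0.49 1.63 0.   1.02 1.46]
```

View pics/10w.png

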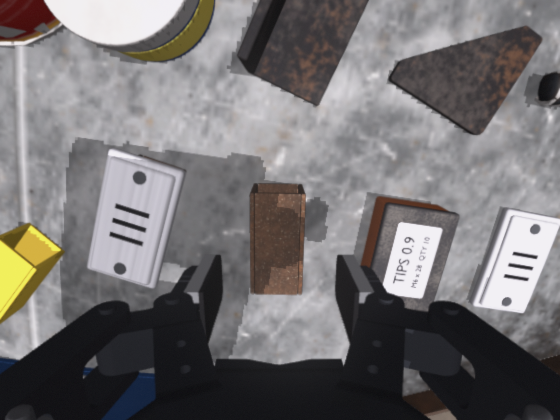

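Well aligned; descend and grip.

```bash
python3 -m jog '[{"grip":0.4,"xyz":[0,0.001,0.03],"dr":[0,0,0]},{"grip":0.4,"xyz":[0,0.001,0.05],"dr":[0,0,0]},{"grip":0.4,"xyz":[0,0.001,0.061],"dr":[0,0,0]},{"grip":0.4,"xyz":[0,0.001,0.061],"dr":[0,0,0]},{"grip":1,"xyz":[0,0.001,0.061],"dr":[0,0,0]},{"grip":1,"xyz":[0,0.001,0.061],"dr":[0,0,0]},{"grip":1,"xyz":[0,0.001,0.061],"dr":[0,0,0]},{"grip":1,"xyz":[0,0.001,0.061],"dr":[0,0,0]},{"grip":1,"xyz":[0,0.001,0.061],"dr":[0,0,0]},{"grip":1,"xyz":[0,0.001,0.061],"dr":[0,0,0]}]' 60
python3 -m jog '[{"grip":1,"xyz":[0,0,-0.03],"dr":[0,0,0]},{"grip":1,"xyz":[0,0,-0.06],"dr":[0,0,0]},{"grip":1,"xyz":[0,0,-0.09],"dr":[0,0,0]},{"grip":1,"xyz":[0,0,-0.12],"dr":[0,0,0]},{"grip":1,"xyz":[0,0,-0.12],"dr":[0,0,0]}]'
python3 - <<'E'
from h import *
snap('wrist','11w')
goto(*slot(.042,.042),.12,4.2)
E
```

```text
time: 14.62
eef_pos: [0.6805, 0.1274, 0.0031]
tcp_rot: [0.757, -0.653, -0.001, 0.0]
contact_force: [-0.4, -0.8, 6.1]
opening: 0.34
time: 15.03
eef_pos: [0.6835, 0.1277, 0.1288]
tcp_rot: [0.757, -0.653, 0.003, -0.003]
contact_force: [1.8, -0.1, 0.9]
opening: 0.341
at [0.682  0.1276 0.1255] shift [-0.1896  0.1565  0.005 ] turn [-0.0033  0.      0.0746] q [0.04 0.42 1.61 0.   1.11 1.46]
```

View pics/11w.png

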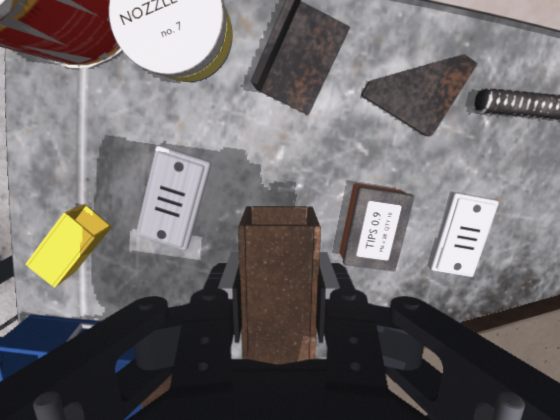

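```bash
python3 -m jog '[{"grip":1,"xyz":[-0.025,0.02,0],"dr":[0,0,0.01]},{"grip":1,"xyz":[-0.05,0.041,0],"dr":[0,0,0.02]},{"grip":1,"xyz":[-0.08,0.066,0],"dr":[0,0,0.035]},{"grip":1,"xyz":[-0.11,0.09,0],"dr":[0,0,0.05]},{"grip":1,"xyz":[-0.14,0.115,0],"dr":[0,0,0.06]},{"grip":1,"xyz":[-0.165,0.136,0],"dr":[0,0,0.07]},{"grip":1,"xyz":[-0.182,0.15,0],"dr":[0,0,0.0746]},{"grip":1,"xyz":[-0.1896,0.1565,0.01],"dr":[0,0,0.0746]},{"grip":1,"xyz":[-0.1896,0.1565,0.03],"dr":[0,0,0.0746]},{"grip":1,"xyz":[-0.1896,0.1565,0.04],"dr":[0,0,0.0746]},{"grip":1,"xyz":[-0.1896,0.1565,0.04],"dr":[0,0,0.0746]},{"grip":1,"xyz":[-0.1896,0.1565,0.04],"dr":[0,0,0.0746]}]'
python3 - <<'E'
from h import *
snap('wrist','12w')
goto(*slot(.042,.042),.0075,4.2)
E
```

```text
time: 16.08
eef_pos: [0.4958, 0.2908, 0.0797]
tcp_rot: [0.732, -0.681, -0.003, 0.004]
contact_force: [-0.3, 0.3, -0.6]
opening: 0.342
at [0.4968 0.2912 0.0811] shift [-0.0007 -0.003   0.0736] turn [ 0.0062 -0.0001 -0.0012] q [0.35 0.24 1.93 0.   0.98 1.85]
```

View pics/12w.png

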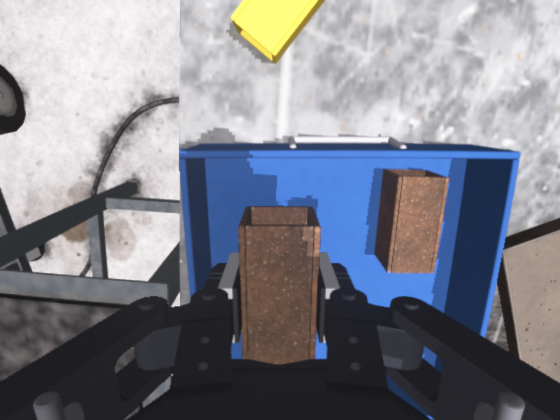

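```bash
python3 -m jog '[{"grip":1,"xyz":[-0.0005,-0.002,0.03],"dr":[0,0,0]},{"grip":1,"xyz":[-0.0005,-0.002,0.05],"dr":[0,0,0]},{"grip":1,"xyz":[-0.0005,-0.002,0.063],"dr":[0,0,0]},{"grip":1,"xyz":[-0.0005,-0.002,0.07],"dr":[0,0,0]},{"grip":1,"xyz":[-0.0005,-0.002,0.0745],"dr":[0,0,0]},{"grip":1,"xyz":[-0.0005,-0.002,0.0745],"dr":[0,0,0]},{"grip":1,"xyz":[-0.0005,-0.002,0.0745],"dr":[0,0,0]}]'
python3 - <<'E'
from h import *
goto(*slot(.042,.042),.0075,4.2)
E
```

```text
time: 16.72
eef_pos: [0.4993, 0.2928, 0.0084]
tcp_rot: [0.732, -0.681, -0.001, 0.001]
contact_force: [0.1, 0.1, -0.6]
opening: 0.336
at [0.4993 0.2928 0.0084] shift [0.0007 0.0001 0.0009] turn [ 0.0026  0.0011 -0.0003] q [0.35 0.36 1.94 0.   0.84 1.85]
```

```bash
python3 -m jog '[{"grip":1,"xyz":[0,0,0.0012],"dr":[0,0,0]},{"grip":1,"xyz":[0,0,0.0012],"dr":[0,0,0]},{"grip":0.45,"xyz":[0,0,0.0012],"dr":[0,0,0]},{"grip":0.45,"xyz":[0,0,0.0012],"dr":[0,0,0]},{"grip":0.45,"xyz":[0,0,0.0012],"dr":[0,0,0]},{"grip":0.45,"xyz":[0,0,0.0012],"dr":[0,0,0]},{"grip":0.45,"xyz":[0,0,-0.03],"dr":[0,0,0]},{"grip":0.45,"xyz":[0,0,-0.065],"dr":[0,0,0]},{"grip":0.45,"xyz":[0,0,-0.1],"dr":[0,0,0]},{"grip":0.45,"xyz":[0,0,-0.13],"dr":[0,0,0]},{"grip":0.45,"xyz":[0,0,-0.13],"dr":[0,0,0]},{"grip":0.45,"xyz":[0,0,-0.13],"dr":[0,0,0]}]'
python3 - <<'E'
from h import *
snap('wrist','13w')
goto(.684,.204,.17,-9.5)
E
```

```text
time: 17.72
eef_pos: [0.5004, 0.2931, 0.1402]
tcp_rot: [0.733, -0.681, -0.001, -0.001]
contact_force: [0.2, -0.1, 0.0]
opening: 0.554
at [0.4989 0.2926 0.1378] shift [ 0.1018 -0.178  -0.033 ] turn [4.000e-03 2.000e-04 2.391e-01] q [0.35 0.17 1.89 0.   1.08 1.85]
```

View pics/13w.png

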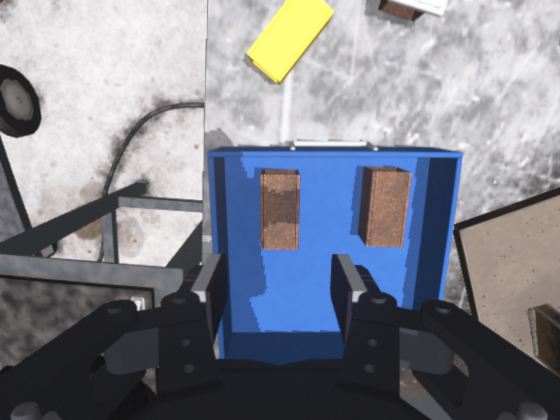

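```bash
python3 -m jog '[{"grip":0.4,"xyz":[0.015,-0.027,-0.033],"dr":[0,0,0.04]},{"grip":0.4,"xyz":[0.03,-0.055,-0.033],"dr":[0,0,0.08]},{"grip":0.4,"xyz":[0.05,-0.09,-0.033],"dr":[0,0,0.12]},{"grip":0.4,"xyz":[0.07,-0.125,-0.033],"dr":[0,0,0.16]},{"grip":0.4,"xyz":[0.09,-0.155,-0.033],"dr":[0,0,0.2]},{"grip":0.4,"xyz":[0.1018,-0.178,-0.033],"dr":[0,0,0.239]},{"grip":0.4,"xyz":[0.1018,-0.178,-0.033],"dr":[0,0,0.239]},{"grip":0.4,"xyz":[0.1018,-0.178,-0.033],"dr":[0,0,0.239]},{"grip":0.4,"xyz":[0.1018,-0.178,-0.033],"dr":[0,0,0.239]},{"grip":0.4,"xyz":[0.1018,-0.178,-0.033],"dr":[0,0,0.239]},{"grip":0.4,"xyz":[0.1018,-0.178,-0.033],"dr":[0,0,0.239]}]'
python3 - <<'E'
from h import *
snap('wrist','14w')
goto(.683,.204,.08,-9.5)
crop('14w','14wc',180,130,380,270,3.8)
E
```

```text
time: 18.68
eef_pos: [0.6826, 0.2049, 0.1688]
tcp_rot: [-0.647, 0.763, 0.002, -0.002]
contact_force: [-1.1, 0.4, 0.3]
opening: 0.6
at [0.6828 0.2049 0.1692] shift [ 0.0008 -0.0008  0.0892] turn [ 0.0056 -0.0009  0.0016] q [0.15 0.42 1.52 0.   1.21 1.88]
```

View pics/14w.png

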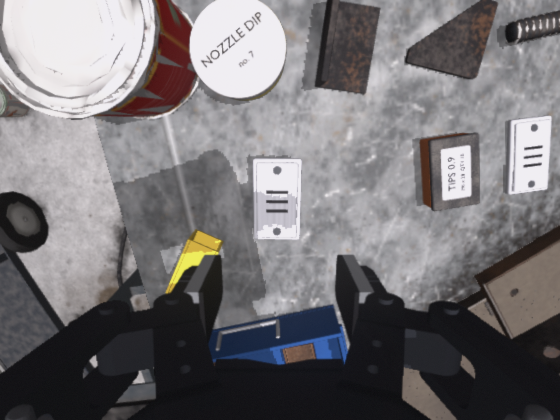

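View pics/14wc.png

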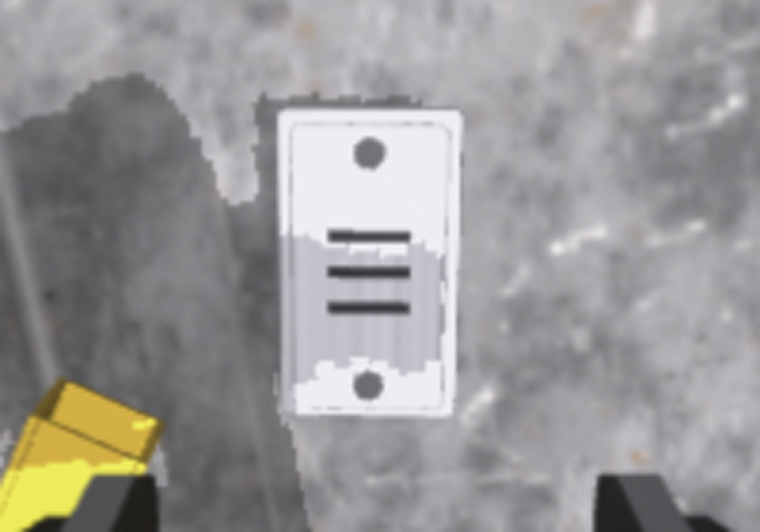

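```bash
python3 -m jog '[{"grip":0.4,"xyz":[0.0005,0,0.04],"dr":[0.003,0,0]},{"grip":0.4,"xyz":[0.0005,0,0.08],"dr":[0.003,0,0]},{"grip":0.4,"xyz":[0.0005,0,0.11],"dr":[0.003,0,0]},{"grip":0.4,"xyz":[0.0005,0,0.13],"dr":[0.003,0,0]},{"grip":0.4,"xyz":[0.0005,0,0.14],"dr":[0.003,0,0]},{"grip":0.4,"xyz":[0.0005,0,0.145],"dr":[0.003,0,0]},{"grip":0.4,"xyz":[0.0005,0,0.145],"dr":[0.003,0,0]},{"grip":0.4,"xyz":[0.0005,0,0.145],"dr":[0.003,0,0]}]' 40
python3 - <<'E'
from h import *
snap('scene','15s')
crop('15s','15sc',180,180,320,290,5)
goto(.683,.204,.023,-9.5)
E
```

```text
time: 19.4
eef_pos: [0.6843, 0.2039, 0.0264]
tcp_rot: [-0.646, 0.763, -0.0, 0.0]
contact_force: [0.8, -0.1, -0.0]
opening: 0.6
at [0.6847 0.2039 0.0269] shift [0.0002 0.0017 0.0039] turn [-0.002   0.0004  0.0003] q [ 0.15  0.58  1.58 -0.    0.98  1.88]
```

View pics/15sc.png

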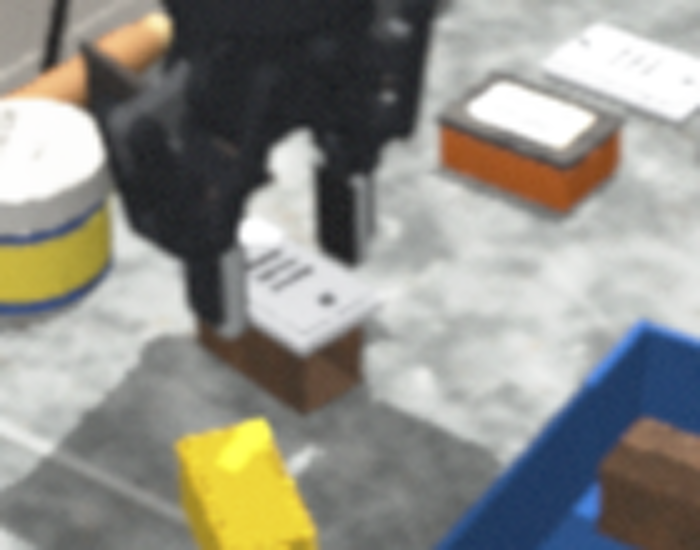

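```bash
python3 -m jog '[{"grip":0.4,"xyz":[0,0.001,0.003],"dr":[0,0,0]},{"grip":0.4,"xyz":[0,0.001,0.003],"dr":[0,0,0]},{"grip":1,"xyz":[0,0.001,0.003],"dr":[0,0,0]},{"grip":1,"xyz":[0,0.001,0.003],"dr":[0,0,0]},{"grip":1,"xyz":[0,0.001,0.003],"dr":[0,0,0]},{"grip":1,"xyz":[0,0.001,0.003],"dr":[0,0,0]},{"grip":1,"xyz":[0,0.001,0.003],"dr":[0,0,0]},{"grip":1,"xyz":[0,0.001,0.003],"dr":[0,0,0]},{"grip":1,"xyz":[0,0.001,-0.01],"dr":[0,0,0]},{"grip":1,"xyz":[0,0.001,-0.03],"dr":[0,0,0]},{"grip":1,"xyz":[0,0.001,-0.06],"dr":[0,0,0]},{"grip":1,"xyz":[0,0.001,-0.06],"dr":[0,0,0]}]' 50
python3 - <<'E'
from h import *
snap('wrist','16w')
goto(.665,.118,.085,0)
E
```

```text
time: 20.45
eef_pos: [0.6856, 0.2039, 0.091]
tcp_rot: [-0.646, 0.763, -0.002, 0.003]
contact_force: [2.5, -0.0, 1.4]
opening: 0.448
at [0.6848 0.2037 0.0888] shift [0.0878 0.0054 0.0037] turn [-0.0053  0.0005 -0.1657] q [ 0.15  0.5   1.57 -0.    1.07  1.88]
```

View pics/16w.png

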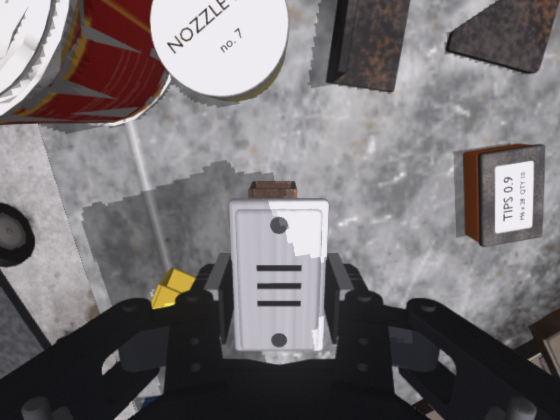

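```bash
python3 - <<'E'
from h import *
goto(.678,.125,.04,0)
E
python3 -m jog '[{"grip":1,"xyz":[0.02,-0.002,0],"dr":[0,0,-0.04]},{"grip":1,"xyz":[0.04,-0.004,0],"dr":[0,0,-0.08]},{"grip":1,"xyz":[0.06,-0.005,0],"dr":[0,0,-0.12]},{"grip":1,"xyz":[0.0785,-0.0065,0.02],"dr":[0,0,-0.1657]},{"grip":1,"xyz":[0.0785,-0.0065,0.04],"dr":[0,0,-0.1657]},{"grip":1,"xyz":[0.0785,-0.0065,0.06],"dr":[0,0,-0.1657]},{"grip":1,"xyz":[0.0785,-0.0065,0.06],"dr":[0,0,-0.1657]},{"grip":1,"xyz":[0.0785,-0.0065,0.06],"dr":[0,0,-0.1657]},{"grip":1,"xyz":[0.0785,-0.0065,0.06],"dr":[0,0,-0.1657]}]'
python3 - <<'E'
from h import *
snap('wrist','17w')
goto(.678,.125,-.003,0)
E
```

```text
at [0.6848 0.2037 0.0888] shift [ 0.0788 -0.006   0.0488] turn [-0.0053  0.0005 -0.1657] q [ 0.15  0.5   1.57 -0.    1.07  1.88]
time: 21.25
eef_pos: [0.6756, 0.1252, 0.0245]
tcp_rot: [0.707, -0.707, -0.001, 0.001]
contact_force: [-0.5, 0.6, -0.6]
opening: 0.456
at [0.6764 0.1254 0.0256] shift [ 0.0003 -0.0016  0.0286] turn [ 0.0004 -0.0006  0.0003] q [ 0.04  0.53  1.65 -0.    0.96  1.61]
```

View pics/17w.png

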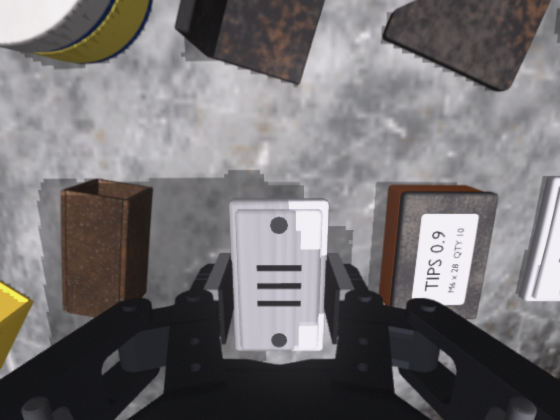

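```bash
python3 -m jog '[{"grip":1,"xyz":[0,0,0.012],"dr":[0,0,0]},{"grip":1,"xyz":[0,0,0.022],"dr":[0,0,0]},{"grip":1,"xyz":[0,0,0.0265],"dr":[0,0,0]},{"grip":1,"xyz":[0,0,0.0265],"dr":[0,0,0]},{"grip":1,"xyz":[0,0,0.0265],"dr":[0,0,0]}]'
python3 - <<'E'
from h import *
snap('scene','18s');crop('18s','18sc',200,170,330,270,5)
E
```

```text
time: 21.72
eef_pos: [0.6755, 0.1253, -0.0011]
tcp_rot: [0.707, -0.707, -0.001, 0.001]
contact_force: [-3.1, 0.0, 5.9]
opening: 0.449
```

View pics/18sc.png

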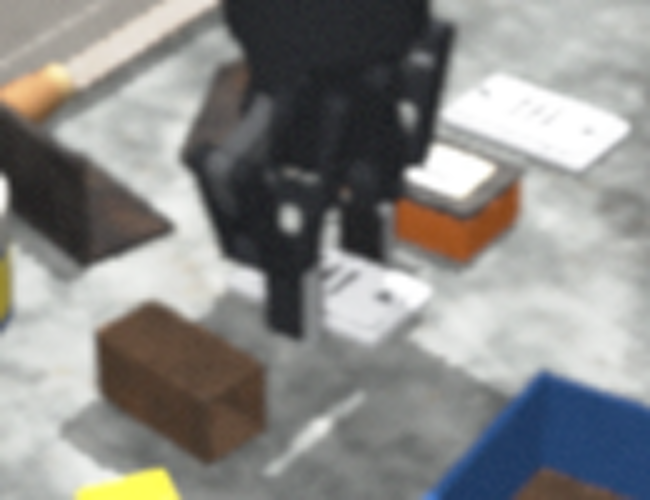

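```bash
python3 -m jog '[{"grip":1,"xyz":[0,0,-0.0015],"dr":[0,0,0]},{"grip":0.42,"xyz":[0,0,-0.0015],"dr":[0,0,0]},{"grip":0.42,"xyz":[0,0,-0.0015],"dr":[0,0,0]},{"grip":0.42,"xyz":[0,0,-0.0015],"dr":[0,0,0]},{"grip":0.42,"xyz":[0,0,-0.0015],"dr":[0,0,0]},{"grip":0.42,"xyz":[0,0,-0.03],"dr":[0,0,0]},{"grip":0.42,"xyz":[0,0,-0.06],"dr":[0,0,0]},{"grip":0.42,"xyz":[0,0,-0.1],"dr":[0,0,0]},{"grip":0.42,"xyz":[0,0,-0.1],"dr":[0,0,0]},{"grip":0.42,"xyz":[0,0,-0.1],"dr":[0,0,0]},{"grip":0.42,"xyz":[0,0,-0.1],"dr":[0,0,0]}]'
python3 - <<'E'
from h import *
snap('wrist','19w')
goto(.684,.204,.1,-9.5)
crop('19w','19wc',60,140,360,280,2.6)
E
```

```text
time: 22.68
eef_pos: [0.6756, 0.1252, 0.0979]
tcp_rot: [-0.707, 0.707, 0.001, -0.001]
contact_force: [-0.3, 0.4, 0.4]
opening: 0.578
at [0.6747 0.1251 0.0964] shift [-0.0789 -0.0093 -0.0036] turn [ 0.0045 -0.0009  0.1657] q [ 0.04  0.44  1.64 -0.    1.07  1.61]
```

View pics/19wc.png

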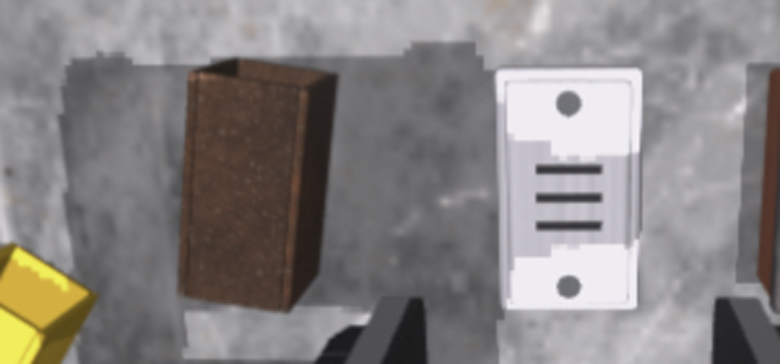

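Run:
```python
from h import *
meas('19w','wrist',2.6,60,140,.03,[(190,72),(305,88),(288,310),(180,293)])
meas('19w','wrist',2.6,60,140,.01,[(497,69),(640,69),(636,308),(502,309)])
goto(.684,.204,.07,-9.5)
```

```text
[0.6832 0.2074 0.03  ] [28. 59. 28. 58.] yaw -9.1
[0.678 0.125 0.01 ] [37. 67. 38. 68.] yaw 0.1
at [0.6747 0.1251 0.0964] shift [-0.0789 -0.0094  0.0264] turn [ 0.0045 -0.0009  0.1657] q [ 0.04  0.44  1.64 -0.    1.07  1.61]
```

```bash
python3 -m jog '[{"grip":0.42,"xyz":[-0.025,-0.003,0],"dr":[0,0,0.05]},{"grip":0.42,"xyz":[-0.05,-0.006,0],"dr":[0,0,0.1]},{"grip":0.42,"xyz":[-0.07,-0.0085,0.01],"dr":[0,0,0.164]},{"grip":0.42,"xyz":[-0.0805,-0.0085,0.03],"dr":[0,0,0.164]},{"grip":0.42,"xyz":[-0.0805,-0.0085,0.035],"dr":[0,0,0.164]},{"grip":0.42,"xyz":[-0.0805,-0.0085,0.035],"dr":[0,0,0.164]},{"grip":0.42,"xyz":[-0.0805,-0.0085,0.035],"dr":[0,0,0.164]},{"grip":0.42,"xyz":[-0.0805,-0.0085,0.035],"dr":[0,0,0.164]}]'
python3 - <<'E'
from h import *
snap('wrist','20w')
goto(.683,.2055,.003,-9.4)
E
```

```text
time: 23.4
eef_pos: [0.6844, 0.2047, 0.063]
tcp_rot: [-0.646, 0.763, 0.0, -0.001]
contact_force: [0.6, -0.0, -0.0]
opening: 0.575
at [0.6848 0.2047 0.0637] shift [-0.0005  0.0019  0.0607] turn [ 0.0008 -0.0006 -0.0011] q [ 0.15  0.53  1.57 -0.    1.04  1.89]
```

View pics/20w.png

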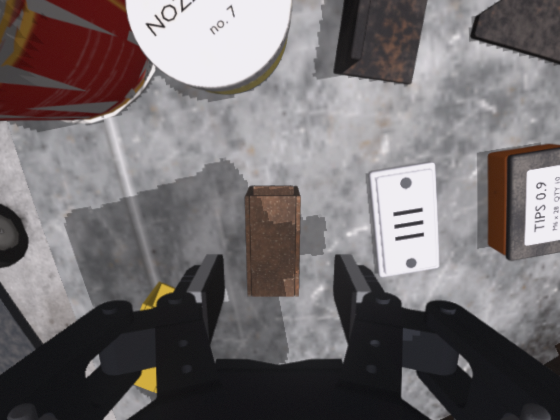

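```bash
python3 -m jog '[{"grip":0.42,"xyz":[-0.002,0.002,0.03],"dr":[0,0,0]},{"grip":0.42,"xyz":[-0.002,0.002,0.05],"dr":[0,0,0]},{"grip":0.42,"xyz":[-0.002,0.002,0.061],"dr":[0,0,0]},{"grip":0.42,"xyz":[-0.002,0.002,0.061],"dr":[0,0,0]},{"grip":1,"xyz":[-0.002,0.002,0.061],"dr":[0,0,0]},{"grip":1,"xyz":[-0.002,0.002,0.061],"dr":[0,0,0]},{"grip":1,"xyz":[-0.002,0.002,0.061],"dr":[0,0,0]},{"grip":1,"xyz":[-0.002,0.002,0.061],"dr":[0,0,0]},{"grip":1,"xyz":[-0.002,0.002,0.061],"dr":[0,0,0]},{"grip":1,"xyz":[-0.002,0.002,0.061],"dr":[0,0,0]}]' 60
python3 -m jog '[{"grip":1,"xyz":[0,0,-0.03],"dr":[0,0,0]},{"grip":1,"xyz":[0,0,-0.06],"dr":[0,0,0]},{"grip":1,"xyz":[0,0,-0.09],"dr":[0,0,0]},{"grip":1,"xyz":[0,0,-0.12],"dr":[0,0,0]},{"grip":1,"xyz":[0,0,-0.12],"dr":[0,0,0]}]'
python3 - <<'E'
from h import *
snap('wrist','21w')
goto(*slot(-.042,-.042),.1,4.2)
goto(*slot(-.042,0),.1,4.2)
E
```

```text
time: 24.28
eef_pos: [0.6837, 0.208, 0.0037]
tcp_rot: [-0.647, 0.763, -0.0, 0.0]
contact_force: [-0.3, -1.0, 4.3]
opening: 0.341
time: 24.7
eef_pos: [0.6868, 0.2089, 0.1305]
tcp_rot: [-0.647, 0.763, -0.003, 0.005]
contact_force: [1.1, 1.4, 1.3]
opening: 0.342
at [0.6854 0.2086 0.1272] shift [0.0495 0.2593 0.0253] turn [-0.0071  0.0014 -0.2372] q [ 0.15  0.46  1.55 -0.    1.13  1.89]
at [0.6854 0.2086 0.1272] shift [0.0087 0.2692 0.0253] turn [-0.0071  0.0014 -0.2372] q [ 0.15  0.46  1.55 -0.    1.13  1.89]
```

View pics/21w.png

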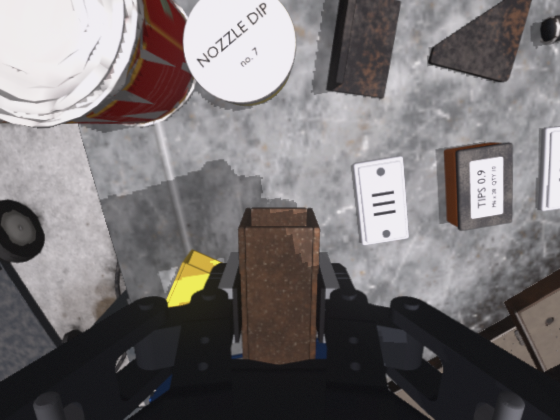

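```bash
python3 -m jog '[{"grip":1,"xyz":[0.005,0.025,0],"dr":[0,0,-0.03]},{"grip":1,"xyz":[0.011,0.055,0],"dr":[0,0,-0.06]},{"grip":1,"xyz":[0.018,0.09,0],"dr":[0,0,-0.09]},{"grip":1,"xyz":[0.025,0.125,0],"dr":[0,0,-0.12]},{"grip":1,"xyz":[0.032,0.16,0],"dr":[0,0,-0.15]},{"grip":1,"xyz":[0.038,0.195,0],"dr":[0,0,-0.19]},{"grip":1,"xyz":[0.044,0.225,0],"dr":[0,0,-0.22]},{"grip":1,"xyz":[0.048,0.25,0],"dr":[0,0,-0.237]},{"grip":1,"xyz":[0.0495,0.2593,0.01],"dr":[0,0,-0.237]},{"grip":1,"xyz":[0.0495,0.2593,0.025],"dr":[0,0,-0.237]},{"grip":1,"xyz":[0.0495,0.2593,0.03],"dr":[0,0,-0.237]},{"grip":1,"xyz":[0.0495,0.2593,0.03],"dr":[0,0,-0.237]}]'
python3 -m jog '[{"grip":1,"xyz":[0,0,0],"dr":[0,0,0]},{"grip":1,"xyz":[0,0,0],"dr":[0,0,0]}]'
python3 - <<'E'
from h import *
snap('wrist','22w')
goto(*slot(-.042,-.042),.008,4.2)
E
```

```text
time: 25.75
eef_pos: [0.4163, 0.201, 0.0896]
tcp_rot: [0.732, -0.681, -0.002, 0.003]
contact_force: [-0.7, -0.6, -0.3]
opening: 0.336
time: 25.92
eef_pos: [0.4193, 0.2015, 0.0926]
tcp_rot: [0.732, -0.681, -0.001, 0.001]
contact_force: [0.9, 0.2, -0.4]
opening: 0.343
at [0.4195 0.2016 0.0929] shift [-0.0004 -0.0024  0.0849] turn [ 0.0013 -0.0002 -0.0007] q [ 0.23 -0.01  2.19  0.    0.97  1.73]
```

View pics/22w.png

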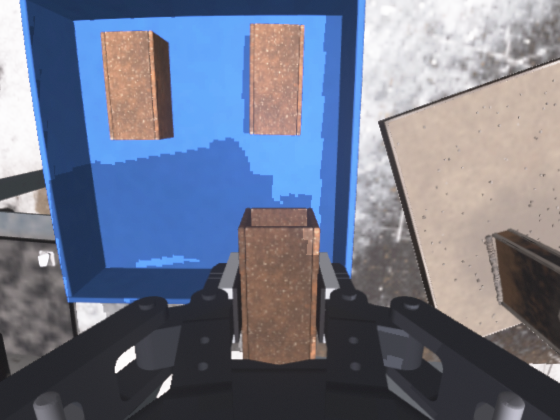

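```bash
python3 - <<'E'
from h import *
print(p2w('wrist',[(72,302)],.05,load('22w')))
E
python3 -m jog '[{"grip":1,"xyz":[0,-0.004,0.03],"dr":[0,0,0]},{"grip":1,"xyz":[0,-0.004,0.055],"dr":[0,0,0]},{"grip":1,"xyz":[0,-0.004,0.073],"dr":[0,0,0]},{"grip":1,"xyz":[0,-0.004,0.081],"dr":[0,0,0]},{"grip":1,"xyz":[0,-0.004,0.085],"dr":[0,0,0]},{"grip":1,"xyz":[0,-0.004,0.085],"dr":[0,0,0]},{"grip":1,"xyz":[0,-0.004,0.085],"dr":[0,0,0]}]'
python3 - <<'E'
from h import *
goto(*slot(-.042,-.042),.0073,4.2)
E
```

```text
[[0.3674634  0.32854677 0.05      ]]
time: 26.55
eef_pos: [0.424, 0.2021, 0.0086]
tcp_rot: [0.732, -0.681, 0.0, -0.0]
contact_force: [0.1, 0.3, -0.5]
opening: 0.337
at [0.424  0.2021 0.0086] shift [-0.0002  0.0023  0.0013] turn [-0.0007  0.0001 -0.0005] q [ 0.23  0.16  2.2  -0.    0.78  1.73]
```

```bash
python3 -m jog '[{"grip":1,"xyz":[0,0.001,0.0015],"dr":[0,0,0]},{"grip":1,"xyz":[0,0.001,0.0015],"dr":[0,0,0]},{"grip":0.45,"xyz":[0,0.001,0.0015],"dr":[0,0,0]},{"grip":0.45,"xyz":[0,0.001,0.0015],"dr":[0,0,0]},{"grip":0.45,"xyz":[0,0.001,0.0015],"dr":[0,0,0]},{"grip":0.45,"xyz":[0,0.001,0.0015],"dr":[0,0,0]},{"grip":0.45,"xyz":[0,0,-0.03],"dr":[0,0,0]},{"grip":0.45,"xyz":[0,0,-0.065],"dr":[0,0,0]},{"grip":0.45,"xyz":[0,0,-0.1],"dr":[0,0,0]},{"grip":0.45,"xyz":[0,0,-0.14],"dr":[0,0,0]},{"grip":0.45,"xyz":[0,-0.03,-0.15],"dr":[0,0,0]},{"grip":0.45,"xyz":[0,-0.06,-0.15],"dr":[0,0,0]}]'
python3 - <<'E'
from h import *
snap('wrist','23w')
goto(.678,.125,.1,0)
E
```

```text
time: 27.55
eef_pos: [0.4857, 0.2072, 0.1638]
tcp_rot: [0.733, -0.68, 0.003, -0.004]
contact_force: [1.0, 0.8, 0.5]
opening: 0.547
at [0.4901 0.2067 0.1617] shift [ 0.095  -0.1808  0.0636] turn [-0.0111  0.0013  0.0721] q [ 0.21  0.03  2.   -0.    1.1   1.71]
```

View pics/23w.png

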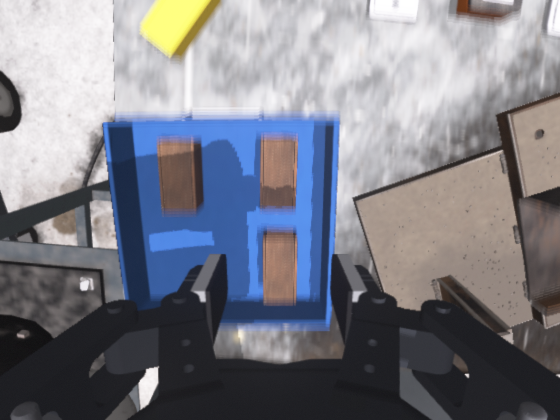

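```bash
python3 -m jog '[{"grip":0.4,"xyz":[0.017,-0.03,0],"dr":[0,0,0.02]},{"grip":0.4,"xyz":[0.034,-0.065,0],"dr":[0,0,0.04]},{"grip":0.4,"xyz":[0.052,-0.1,0],"dr":[0,0,0.06]},{"grip":0.4,"xyz":[0.07,-0.133,0],"dr":[0,0,0.072]},{"grip":0.4,"xyz":[0.087,-0.165,0],"dr":[0,0,0.072]},{"grip":0.4,"xyz":[0.095,-0.18,0.02],"dr":[0,0,0.072]},{"grip":0.4,"xyz":[0.095,-0.18,0.04],"dr":[0,0,0.072]},{"grip":0.4,"xyz":[0.095,-0.18,0.04],"dr":[0,0,0.072]},{"grip":0.4,"xyz":[0.095,-0.18,0.04],"dr":[0,0,0.072]},{"grip":0.4,"xyz":[0.095,-0.18,0.04],"dr":[0,0,0.072]}]'
python3 - <<'E'
from h import *
snap('wrist','24w')
snap('top','24t')
goto(.678,.125,.004,0)
E
```

```text
time: 28.43
eef_pos: [0.6686, 0.1249, 0.1173]
tcp_rot: [0.708, -0.707, -0.001, 0.001]
contact_force: [0.2, -0.7, 0.1]
opening: 0.599
at [0.6694 0.1251 0.1188] shift [ 1.000e-04 -8.600e-03  1.148e-01] turn [-0.0004 -0.0004  0.0017] q [ 0.04  0.4   1.64 -0.    1.1   1.61]
```

View pics/24w.png

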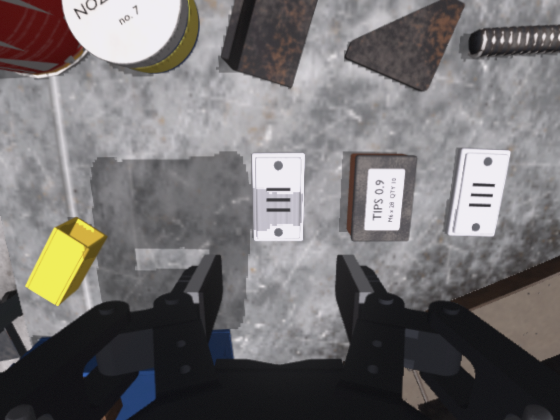

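View pics/24t.png

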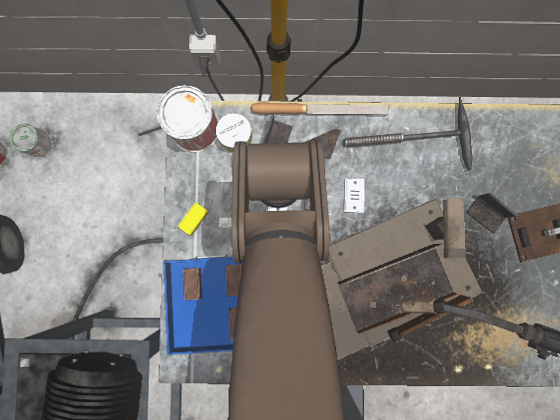

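```bash
python3 -m jog '[{"grip":0.4,"xyz":[0,-0.0075,0.04],"dr":[0,0,0]},{"grip":0.4,"xyz":[0,-0.0075,0.075],"dr":[0,0,0]},{"grip":0.4,"xyz":[0,-0.0075,0.1],"dr":[0,0,0]},{"grip":0.4,"xyz":[0,-0.0075,0.112],"dr":[0,0,0]},{"grip":0.4,"xyz":[0,-0.0075,0.115],"dr":[0,0,0]},{"grip":0.4,"xyz":[0,-0.0075,0.115],"dr":[0,0,0]},{"grip":0.4,"xyz":[0,-0.0075,0.115],"dr":[0,0,0]}]' 50
python3 - <<'E'
from h import *
goto(.678,.125,.002,0)
E
```

```text
time: 29.12
eef_pos: [0.6781, 0.1247, 0.0046]
tcp_rot: [0.708, -0.707, 0.001, -0.001]
contact_force: [0.1, -0.2, 0.1]
opening: 0.599
at [0.6781 0.1247 0.0046] shift [-0.0003  0.0001  0.0026] turn [-0.0022 -0.0003  0.0012] q [ 0.04  0.56  1.65 -0.    0.92  1.61]
```

```bash
python3 -m jog '[{"grip":0.4,"xyz":[0,0,0.002],"dr":[0,0,0]},{"grip":1,"xyz":[0,0,0.002],"dr":[0,0,0]},{"grip":1,"xyz":[0,0,0.002],"dr":[0,0,0]},{"grip":1,"xyz":[0,0,0.002],"dr":[0,0,0]},{"grip":1,"xyz":[0,0,0.002],"dr":[0,0,0]},{"grip":1,"xyz":[0,0,0.002],"dr":[0,0,0]},{"grip":1,"xyz":[0,0,0.002],"dr":[0,0,0]},{"grip":1,"xyz":[0,0,-0.02],"dr":[0,0,0]},{"grip":1,"xyz":[0,0,-0.05],"dr":[0,0,0]},{"grip":1,"xyz":[0,0,-0.08],"dr":[0,0,0]},{"grip":1,"xyz":[0,0,-0.11],"dr":[0,0,0]},{"grip":1,"xyz":[0,0,-0.11],"dr":[0,0,0]}]' 50
python3 - <<'E'
from h import *
snap('wrist','25w')
goto(*slot(-.042,-.042),.11,4.2)
meas('23w','wrist',1,0,0,.034,[(265,232),(297,232),(295,304),(265,304)])
E
```

```text
time: 30.12
eef_pos: [0.681, 0.1248, 0.1207]
tcp_rot: [0.707, -0.707, 0.004, -0.004]
contact_force: [2.6, 0.7, 1.3]
opening: 0.441
at [0.6796 0.1247 0.1176] shift [-0.0777  0.2579  0.0055] turn [-0.0078 -0.0004 -0.0724] q [ 0.04  0.42  1.62 -0.    1.09  1.61]
[0.4285 0.2015 0.034 ] [27. 68. 27. 68.] yaw 3.6
```

View pics/25w.png

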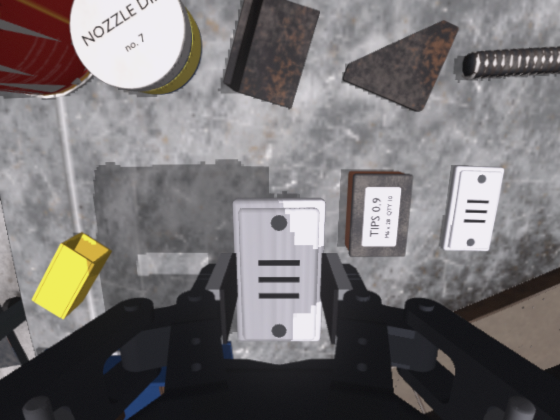

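```bash
python3 -m jog '[{"grip":1,"xyz":[-0.008,0.025,0],"dr":[0,0,-0.01]},{"grip":1,"xyz":[-0.017,0.055,0],"dr":[0,0,-0.02]},{"grip":1,"xyz":[-0.027,0.09,0],"dr":[0,0,-0.03]},{"grip":1,"xyz":[-0.038,0.125,0],"dr":[0,0,-0.04]},{"grip":1,"xyz":[-0.048,0.16,0],"dr":[0,0,-0.05]},{"grip":1,"xyz":[-0.058,0.195,0],"dr":[0,0,-0.06]},{"grip":1,"xyz":[-0.068,0.225,0],"dr":[0,0,-0.0724]},{"grip":1,"xyz":[-0.075,0.248,0],"dr":[0,0,-0.0724]},{"grip":1,"xyz":[-0.0777,0.256,0.01],"dr":[0,0,-0.0724]},{"grip":1,"xyz":[-0.0777,0.256,0.02],"dr":[0,0,-0.0724]},{"grip":1,"xyz":[-0.0777,0.256,0.02],"dr":[0,0,-0.0724]},{"grip":1,"xyz":[-0.0777,0.256,0.02],"dr":[0,0,-0.0724]}]'
python3 -m jog '[{"grip":1,"xyz":[0,0,0],"dr":[0,0,0]},{"grip":1,"xyz":[0,0,0],"dr":[0,0,0]}]'
python3 - <<'E'
from h import *
snap('wrist','26w')
goto(.4235,.2025,.038,4.2)
E
```

```text
time: 31.17
eef_pos: [0.4206, 0.2015, 0.0911]
tcp_rot: [0.732, -0.681, -0.001, 0.002]
contact_force: [-0.1, -0.1, 0.0]
opening: 0.441
time: 31.33
eef_pos: [0.4218, 0.2017, 0.0926]
tcp_rot: [0.732, -0.681, -0.0, 0.001]
contact_force: [-0.2, -0.2, -0.4]
opening: 0.439
at [0.4216 0.2018 0.0927] shift [-0.0006 -0.002   0.0547] turn [ 0.0013 -0.0003 -0.001 ] q [ 0.23 -0.01  2.18 -0.    0.97  1.73]
```

View pics/26w.png

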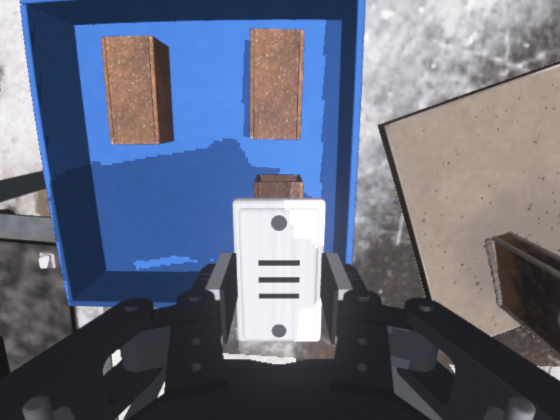

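```bash
python3 -m jog '[{"grip":1,"xyz":[-0.0005,-0.001,0.02],"dr":[0,0,0]},{"grip":1,"xyz":[-0.0005,-0.002,0.038],"dr":[0,0,0]},{"grip":1,"xyz":[-0.0005,-0.003,0.048],"dr":[0,0,0]},{"grip":1,"xyz":[-0.0005,-0.003,0.053],"dr":[0,0,0]},{"grip":1,"xyz":[-0.0005,-0.003,0.055],"dr":[0,0,0]},{"grip":1,"xyz":[-0.0005,-0.003,0.055],"dr":[0,0,0]},{"grip":1,"xyz":[-0.0005,-0.003,0.055],"dr":[0,0,0]}]'
python3 - <<'E'
from h import *
goto(.4235,.2025,.037,4.2)
E
```

```text
time: 31.97
eef_pos: [0.4239, 0.2028, 0.0381]
tcp_rot: [0.733, -0.681, -0.0, 0.0]
contact_force: [0.5, -0.3, -0.2]
opening: 0.442
at [0.4239 0.2028 0.0381] shift [0.0003 0.0005 0.0011] turn [ 0.0007 -0.0001 -0.0001] q [ 0.23  0.1   2.2  -0.    0.85  1.73]
```

```bash
python3 -m jog '[{"grip":1,"xyz":[0,0,0.001],"dr":[0,0,0]},{"grip":1,"xyz":[0,0,0.002],"dr":[0,0,0]},{"grip":1,"xyz":[0,0,0.002],"dr":[0,0,0]}]'
python3 -m jog '[{"grip":0.46,"xyz":[0,0,0],"dr":[0,0,0]},{"grip":0.46,"xyz":[0,0,0],"dr":[0,0,0]},{"grip":0.46,"xyz":[0,0,0],"dr":[0,0,0]},{"grip":0.46,"xyz":[0,0,0],"dr":[0,0,0]},{"grip":0.46,"xyz":[0,0,-0.02],"dr":[0,0,0]},{"grip":0.46,"xyz":[0,0,-0.05],"dr":[0,0,0]},{"grip":0.46,"xyz":[0,0,-0.08],"dr":[0,0,0]},{"grip":0.46,"xyz":[0,-0.03,-0.11],"dr":[0,0,0]},{"grip":0.46,"xyz":[0,-0.07,-0.11],"dr":[0,0,0]},{"grip":0.46,"xyz":[0,-0.07,-0.11],"dr":[0,0,0]},{"grip":0.46,"xyz":[0,-0.07,-0.11],"dr":[0,0,0]}]'
python3 - <<'E'
from h import *
snap('wrist','27w')
goto(.68,.05,.12,0)
E
```

```text
time: 32.22
eef_pos: [0.424, 0.2029, 0.0365]
tcp_rot: [0.733, -0.681, -0.0, 0.0]
contact_force: [-0.7, -0.0, 4.0]
opening: 0.444
time: 33.13
eef_pos: [0.4946, 0.2078, 0.145]
tcp_rot: [0.732, -0.681, -0.001, 0.001]
contact_force: [-0.6, 0.2, -0.5]
opening: 0.537
at [0.493  0.2077 0.1443] shift [ 0.1709 -0.1752  0.0237] turn [ 0.0043 -0.0007  0.0729] q [0.21 0.07 1.99 0.   1.08 1.71]
```

View pics/27w.png

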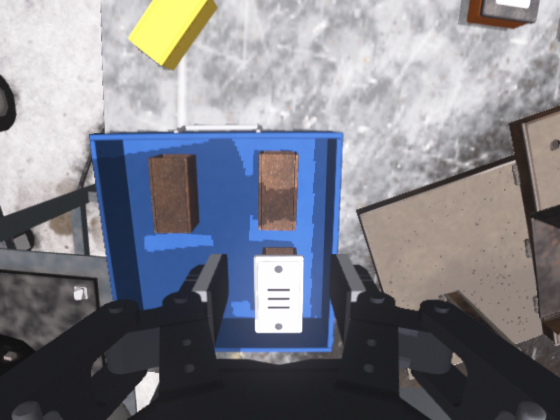

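```bash
python3 - <<'E'
from h import *
meas('27w','wrist',1,0,0,.044,[(254,256),(303,256),(302,334),(257,334)])
E
python3 -m jog '[{"grip":0.3,"xyz":[0.02,-0.022,0],"dr":[0,0,0.02]},{"grip":0.3,"xyz":[0.045,-0.047,0],"dr":[0,0,0.04]},{"grip":0.3,"xyz":[0.07,-0.072,0],"dr":[0,0,0.06]},{"grip":0.3,"xyz":[0.095,-0.097,0],"dr":[0,0,0.073]},{"grip":0.3,"xyz":[0.12,-0.123,0],"dr":[0,0,0.073]},{"grip":0.3,"xyz":[0.145,-0.149,0],"dr":[0,0,0.073]},{"grip":0.3,"xyz":[0.165,-0.169,0],"dr":[0,0,0.073]},{"grip":0.3,"xyz":[0.171,-0.175,0.01],"dr":[0,0,0.073]},{"grip":0.3,"xyz":[0.171,-0.175,0.02],"dr":[0,0,0.073]},{"grip":0.3,"xyz":[0.171,-0.175,0.02],"dr":[0,0,0.073]},{"grip":0.3,"xyz":[0.171,-0.175,0.02],"dr":[0,0,0.073]},{"grip":0.3,"xyz":[0.171,-0.175,0.02],"dr":[0,0,0.073]}]'
python3 - <<'E'
from h import *
snap('wrist','28w');crop('28w','28wc',200,130,420,270,3.5)
goto(.68,.05,.004,0)
E
```

```text
[0.4247 0.2023 0.044 ] [38. 70. 38. 70.] yaw 4.8
time: 34.18
eef_pos: [0.6786, 0.0517, 0.1243]
tcp_rot: [0.708, -0.706, -0.001, 0.002]
contact_force: [0.6, 0.3, 0.9]
opening: 0.699
at [0.6792 0.0516 0.125 ] shift [ 0.0015 -0.0011  0.121 ] turn [ 0.0027 -0.0003  0.002 ] q [-0.07  0.4   1.64 -0.    1.11  1.5 ]
```

View pics/28wc.png

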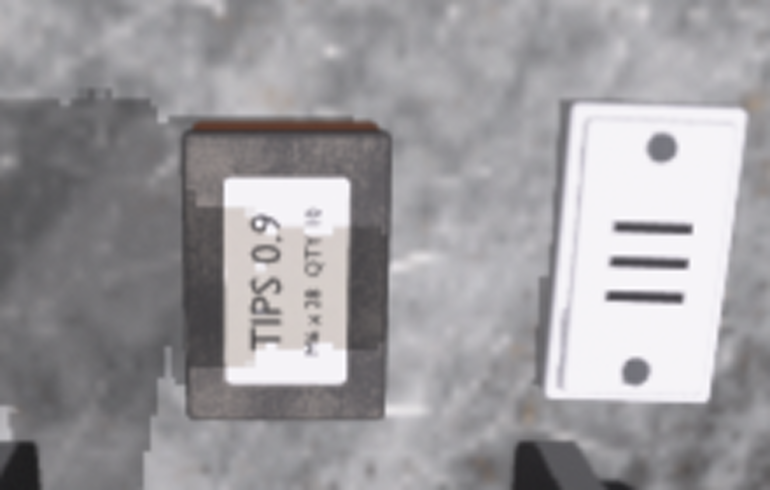

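```bash
python3 - <<'E'
from h import *
meas('28w','wrist',3.5,200,130,.026,[(184,130),(391,133),(384,418),(188,416)])
meas('28w','wrist',3.5,200,130,.01,[(575,103),(746,109),(710,402),(546,397)])
E
python3 -m jog '[{"grip":0.3,"xyz":[0.0015,-0.001,0.04],"dr":[0,0,0]},{"grip":0.3,"xyz":[0.0015,-0.001,0.075],"dr":[0,0,0]},{"grip":0.3,"xyz":[0.0015,-0.001,0.1],"dr":[0,0,0]},{"grip":0.3,"xyz":[0.0015,-0.001,0.113],"dr":[0,0,0]},{"grip":0.3,"xyz":[0.0015,-0.001,0.121],"dr":[0,0,0]},{"grip":0.3,"xyz":[0.0015,-0.001,0.121],"dr":[0,0,0]},{"grip":0.3,"xyz":[0.0015,-0.001,0.121],"dr":[0,0,0]},{"grip":1,"xyz":[0.0015,-0.001,0.121],"dr":[0,0,0]},{"grip":1,"xyz":[0.0015,-0.001,0.121],"dr":[0,0,0]},{"grip":1,"xyz":[0.0015,-0.001,0.121],"dr":[0,0,0]},{"grip":1,"xyz":[0.0015,-0.001,0.121],"dr":[0,0,0]},{"grip":1,"xyz":[0.0015,-0.001,0.121],"dr":[0,0,0]}]' 60
python3 -m jog '[{"grip":1,"xyz":[0,0,-0.02],"dr":[0,0,0]},{"grip":1,"xyz":[0,0,-0.05],"dr":[0,0,0]},{"grip":1,"xyz":[0,0,-0.085],"dr":[0,0,0]},{"grip":1,"xyz":[0,0,-0.12],"dr":[0,0,0]},{"grip":1,"xyz":[0,0,-0.12],"dr":[0,0,0]}]'
python3 - <<'E'
from h import *
snap('wrist','29w')
goto(*slot(.042,-.042),.12,4.2)
meas('27w','wrist',1,0,0,.034,[(259,153),(298,152),(296,228),(260,228)])
meas('27w','wrist',1,0,0,.034,[(150,158),(189,156),(191,232),(154,232)])
E
```

```text
[0.6814 0.0491 0.026 ] [42. 62. 43. 62.] yaw -0.1
[ 0.6822 -0.0314  0.01  ] [38. 68. 39. 68.] yaw -1.4
time: 35.23
eef_pos: [0.6833, 0.0485, 0.007]
tcp_rot: [0.707, -0.707, 0.001, -0.001]
contact_force: [0.3, 1.1, 6.4]
opening: 0.491
time: 35.65
eef_pos: [0.6863, 0.0483, 0.1339]
tcp_rot: [0.707, -0.707, 0.005, -0.004]
contact_force: [1.3, 0.7, 0.7]
opening: 0.495
at [0.6848 0.0484 0.1305] shift [-0.16    0.1793  0.0086] turn [-0.0092 -0.0018 -0.073 ] q [-0.08  0.4   1.63 -0.    1.11  1.49]
[0.5086 0.2089 0.034 ] [29. 59. 28. 58.] yaw 3.7
[0.4994 0.2914 0.034 ] [30. 60. 30. 59.] yaw 1.7
```

View pics/29w.png

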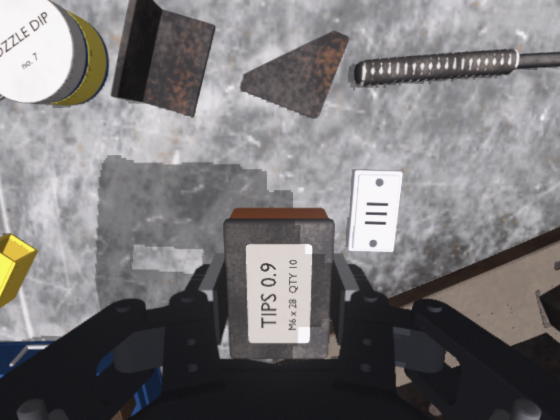

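```bash
python3 - <<'E'
from h import *
goto(*slot(.045,-.040),.12,4.2)
E
python3 -m jog '[{"grip":1,"xyz":[-0.02,0.022,0],"dr":[0,0,-0.01]},{"grip":1,"xyz":[-0.042,0.047,0],"dr":[0,0,-0.02]},{"grip":1,"xyz":[-0.064,0.072,0],"dr":[0,0,-0.03]},{"grip":1,"xyz":[-0.087,0.097,0],"dr":[0,0,-0.04]},{"grip":1,"xyz":[-0.11,0.123,0],"dr":[0,0,-0.055]},{"grip":1,"xyz":[-0.133,0.148,0],"dr":[0,0,-0.073]},{"grip":1,"xyz":[-0.153,0.168,0],"dr":[0,0,-0.073]},{"grip":1,"xyz":[-0.1615,0.176,0.01],"dr":[0,0,-0.073]},{"grip":1,"xyz":[-0.1615,0.176,0.025],"dr":[0,0,-0.073]},{"grip":1,"xyz":[-0.1615,0.176,0.035],"dr":[0,0,-0.073]},{"grip":1,"xyz":[-0.1615,0.176,0.035],"dr":[0,0,-0.073]},{"grip":1,"xyz":[-0.1615,0.176,0.035],"dr":[0,0,-0.073]}]'
python3 -m jog '[{"grip":1,"xyz":[0,0,0],"dr":[0,0,0]},{"grip":1,"xyz":[0,0,0],"dr":[0,0,0]}]'
python3 - <<'E'
from h import *
snap('wrist','30w')
goto(*slot(.045,-.040),.043,4.2)
E
```

```text
at [0.6848 0.0484 0.1305] shift [-0.1622  0.1765  0.0086] turn [-0.0092 -0.0018 -0.073 ] q [-0.08  0.4   1.63 -0.    1.11  1.49]
time: 36.7
eef_pos: [0.5047, 0.2093, 0.0876]
tcp_rot: [0.732, -0.681, -0.001, 0.002]
contact_force: [-0.3, 0.1, -0.5]
opening: 0.494
time: 36.87
eef_pos: [0.5062, 0.2097, 0.0898]
tcp_rot: [0.732, -0.681, -0.0, 0.0]
contact_force: [0.3, -0.1, -0.7]
opening: 0.495
at [0.5062 0.2098 0.0899] shift [-0.0006 -0.0022  0.0469] turn [ 0.0006 -0.0002 -0.0009] q [ 0.21  0.17  1.99 -0.    0.98  1.71]
```

View pics/30w.png

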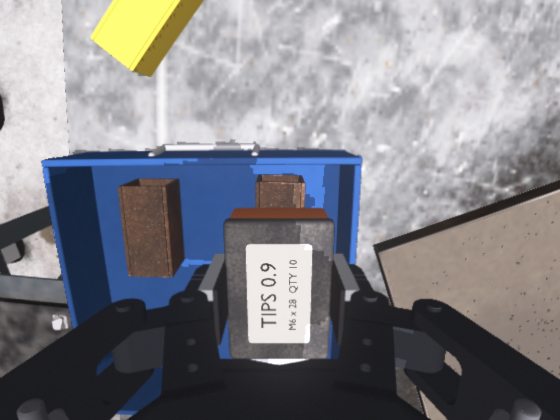

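```bash
python3 -m jog '[{"grip":1,"xyz":[-0.0005,-0.002,0.02],"dr":[0,0,0]},{"grip":1,"xyz":[-0.0005,-0.003,0.035],"dr":[0,0,0]},{"grip":1,"xyz":[-0.0005,-0.003,0.043],"dr":[0,0,0]},{"grip":1,"xyz":[-0.0005,-0.003,0.047],"dr":[0,0,0]},{"grip":1,"xyz":[-0.0005,-0.003,0.048],"dr":[0,0,0]},{"grip":1,"xyz":[-0.0005,-0.003,0.048],"dr":[0,0,0]},{"grip":1,"xyz":[-0.0005,-0.003,0.048],"dr":[0,0,0]}]'
```

```text
time: 37.5
eef_pos: [0.5087, 0.2109, 0.0421]
tcp_rot: [0.733, -0.681, -0.0, 0.0]
contact_force: [-0.5, 0.6, -1.3]
opening: 0.493
```

```bash
python3 -m jog '[{"grip":1,"xyz":[0,0,0.001],"dr":[0,0,0]},{"grip":1,"xyz":[0,0,0.0015],"dr":[0,0,0]},{"grip":1,"xyz":[0,0,0.0015],"dr":[0,0,0]}]'
python3 -m jog '[{"grip":0.42,"xyz":[0,0,0],"dr":[0,0,0]},{"grip":0.42,"xyz":[0,0,0],"dr":[0,0,0]},{"grip":0.42,"xyz":[0,0,0],"dr":[0,0,0]},{"grip":0.42,"xyz":[0,0,0],"dr":[0,0,0]},{"grip":0.42,"xyz":[0,0,-0.02],"dr":[0,0,0]},{"grip":0.42,"xyz":[0,0,-0.05],"dr":[0,0,0]},{"grip":0.42,"xyz":[0,0,-0.08],"dr":[0,0,0]},{"grip":0.42,"xyz":[0,0,-0.11],"dr":[0,0,0]},{"grip":0.42,"xyz":[0,0,-0.11],"dr":[0,0,0]},{"grip":0.42,"xyz":[0,0,-0.11],"dr":[0,0,0]}]'
python3 - <<'E'
from h import *
snap('wrist','31w')
goto(.680,-.032,.13,-1.3)
E
```

```text
time: 37.75
eef_pos: [0.5088, 0.211, 0.041]
tcp_rot: [0.733, -0.681, -0.0, 0.0]
contact_force: [-1.2, -0.0, 4.9]
opening: 0.496
time: 38.58
eef_pos: [0.5097, 0.2112, 0.1522]
tcp_rot: [0.733, -0.681, 0.001, -0.001]
contact_force: [-0.5, -0.3, -0.5]
opening: 0.584
at [0.5084 0.2108 0.15  ] shift [ 0.2548 -0.1534  0.0199] turn [ 0.0011 -0.0002  0.096 ] q [ 0.21  0.1   1.95 -0.    1.09  1.71]
```

View pics/31w.png

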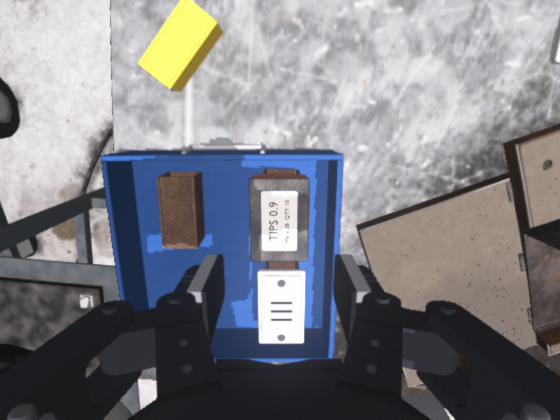

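```bash
python3 -m jog '[{"grip":0.4,"xyz":[0.015,-0.03,0],"dr":[0,0,0.02]},{"grip":0.4,"xyz":[0.04,-0.055,0],"dr":[0,0,0.04]},{"grip":0.4,"xyz":[0.065,-0.085,0],"dr":[0,0,0.06]},{"grip":0.4,"xyz":[0.09,-0.115,0],"dr":[0,0,0.08]},{"grip":0.4,"xyz":[0.12,-0.14,0],"dr":[0,0,0.096]},{"grip":0.4,"xyz":[0.155,-0.1534,0],"dr":[0,0,0.096]},{"grip":0.4,"xyz":[0.19,-0.1534,0],"dr":[0,0,0.096]},{"grip":0.4,"xyz":[0.225,-0.1534,0],"dr":[0,0,0.096]},{"grip":0.4,"xyz":[0.248,-0.1534,0.01],"dr":[0,0,0.096]},{"grip":0.4,"xyz":[0.2548,-0.1534,0.02],"dr":[0,0,0.096]},{"grip":0.4,"xyz":[0.2548,-0.1534,0.025],"dr":[0,0,0.096]},{"grip":0.4,"xyz":[0.2548,-0.1534,0.025],"dr":[0,0,0.096]}]'
python3 -m jog '[{"grip":0.4,"xyz":[0,0,0],"dr":[0,0,0]},{"grip":0.4,"xyz":[0,0,0],"dr":[0,0,0]}]'
python3 - <<'E'
from h import *
snap('wrist','32w');crop('32w','32wc',180,130,380,270,3.8)
goto(.681,-.032,.0035,-1.3)
E
```

```text
time: 39.63
eef_pos: [0.6775, -0.0313, 0.1202]
tcp_rot: [-0.699, 0.715, 0.004, -0.003]
contact_force: [-0.2, 0.7, -0.4]
opening: 0.606
time: 39.8
eef_pos: [0.6797, -0.0304, 0.1243]
tcp_rot: [-0.7, 0.714, 0.001, -0.001]
contact_force: [-0.1, 0.1, 0.3]
opening: 0.599
at [ 0.68   -0.0305  0.1248] shift [ 0.0014 -0.0012  0.1213] turn [ 0.0015 -0.0004  0.002 ] q [-0.19  0.4   1.64 -0.    1.11  1.4 ]
```

View pics/32wc.png

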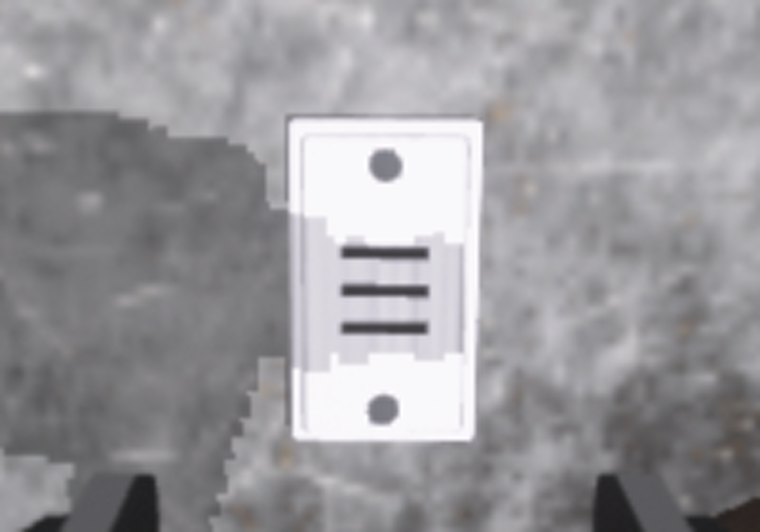

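View pics/32w.png

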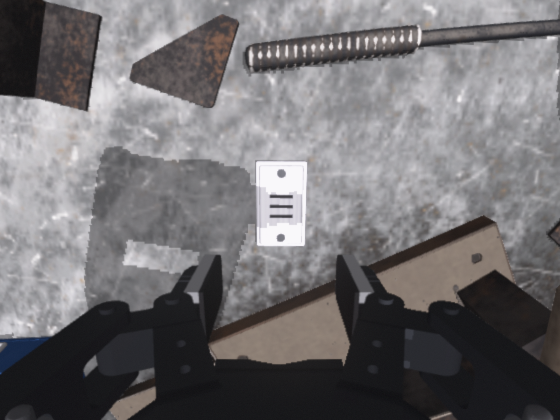

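```bash
python3 - <<'E'
from h import *
meas('32w','wrist',3.8,180,130,.01,[(289,118),(483,121),(475,440),(293,440)])
E
python3 -m jog '[{"grip":0.4,"xyz":[0.002,-0.001,0.04],"dr":[0,0,0]},{"grip":0.4,"xyz":[0.002,-0.001,0.075],"dr":[0,0,0]},{"grip":0.4,"xyz":[0.002,-0.001,0.1],"dr":[0,0,0]},{"grip":0.4,"xyz":[0.002,-0.001,0.113],"dr":[0,0,0]},{"grip":0.4,"xyz":[0.002,-0.001,0.12],"dr":[0,0,0]},{"grip":0.4,"xyz":[0.002,-0.001,0.12],"dr":[0,0,0]},{"grip":0.4,"xyz":[0.002,-0.001,0.12],"dr":[0,0,0]}]' 50
python3 - <<'E'
from h import *
goto(.681,-.032,.0025,-1.3)
E
```

```text
[ 0.6821 -0.0326  0.01  ] [39. 68. 39. 68.] yaw -1.5
time: 40.43
eef_pos: [0.6818, -0.034, 0.0062]
tcp_rot: [-0.699, 0.715, -0.001, -0.0]
contact_force: [0.5, 0.3, 1.9]
opening: 0.602
at [ 0.6818 -0.034   0.0062] shift [-0.002   0.0009  0.0037] turn [-0.0006 -0.001   0.0005] q [-0.2   0.55  1.67 -0.    0.92  1.4 ]
```

```bash
python3 -m jog '[{"grip":0.4,"xyz":[-0.001,0,0.0035],"dr":[0,0,0]},{"grip":0.4,"xyz":[-0.001,0,0.0035],"dr":[0,0,0]},{"grip":1,"xyz":[-0.001,0,0.0035],"dr":[0,0,0]},{"grip":1,"xyz":[-0.001,0,0.0035],"dr":[0,0,0]},{"grip":1,"xyz":[-0.001,0,0.0035],"dr":[0,0,0]},{"grip":1,"xyz":[-0.001,0,0.0035],"dr":[0,0,0]},{"grip":1,"xyz":[-0.001,0,0.0035],"dr":[0,0,0]},{"grip":1,"xyz":[-0.001,0,0.0035],"dr":[0,0,0]}]' 50
python3 -m jog '[{"grip":1,"xyz":[0,0,-0.02],"dr":[0,0,0]},{"grip":1,"xyz":[0,0,-0.05],"dr":[0,0,0]},{"grip":1,"xyz":[0,0,-0.085],"dr":[0,0,0]},{"grip":1,"xyz":[0,0,-0.12],"dr":[0,0,0]},{"grip":1,"xyz":[0,0,-0.14],"dr":[0,0,0]},{"grip":1,"xyz":[0,0,-0.14],"dr":[0,0,0]}]'
python3 - <<'E'
from h import *
snap('wrist','33w')
meas('31w','wrist',1,0,0,.034,[(160,174),(200,172),(199,248),(163,249)])
goto(*slot(.042,.042),.13,4.2)
E
```

```text
time: 41.1
eef_pos: [0.6818, -0.0334, 0.0028]
tcp_rot: [-0.699, 0.715, -0.001, -0.0]
contact_force: [-0.9, 0.2, 5.8]
opening: 0.443
time: 41.6
eef_pos: [0.6843, -0.0338, 0.1481]
tcp_rot: [-0.699, 0.715, -0.004, 0.002]
contact_force: [0.8, 0.6, -0.2]
opening: 0.437
[0.5005 0.2896 0.034 ] [32. 63. 30. 63.] yaw 0.6
at [ 0.6827 -0.0335  0.1446] shift [-0.3214  0.1908  0.0132] turn [-0.0045 -0.002  -0.096 ] q [-0.2   0.38  1.62 -0.    1.13  1.4 ]
```

View pics/33w.png

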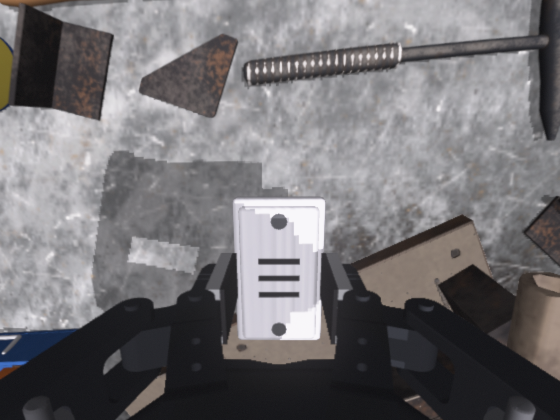

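```bash
python3 -m jog '[{"grip":1,"xyz":[-0.025,0.015,0],"dr":[0,0,-0.01]},{"grip":1,"xyz":[-0.055,0.033,0],"dr":[0,0,-0.02]},{"grip":1,"xyz":[-0.085,0.05,0],"dr":[0,0,-0.03]},{"grip":1,"xyz":[-0.115,0.068,0],"dr":[0,0,-0.04]},{"grip":1,"xyz":[-0.145,0.086,0],"dr":[0,0,-0.05]},{"grip":1,"xyz":[-0.175,0.104,0],"dr":[0,0,-0.06]},{"grip":1,"xyz":[-0.205,0.122,0],"dr":[0,0,-0.07]},{"grip":1,"xyz":[-0.235,0.14,0],"dr":[0,0,-0.08]},{"grip":1,"xyz":[-0.265,0.157,0],"dr":[0,0,-0.096]},{"grip":1,"xyz":[-0.29,0.172,0],"dr":[0,0,-0.096]},{"grip":1,"xyz":[-0.31,0.184,0],"dr":[0,0,-0.096]},{"grip":1,"xyz":[-0.3214,0.1908,0],"dr":[0,0,-0.096]}]'
python3 -m jog '[{"grip":1,"xyz":[0,0,0],"dr":[0,0,0]},{"grip":1,"xyz":[0,0,0.03],"dr":[0,0,0]},{"grip":1,"xyz":[0,0,0.05],"dr":[0,0,0]},{"grip":1,"xyz":[0,0,0.05],"dr":[0,0,0]},{"grip":1,"xyz":[0,0,0.05],"dr":[0,0,0]}]'
python3 - <<'E'
from h import *
snap('wrist','34w')
goto(.4997,.2917,.038,4.2)
E
```

```text
time: 42.65
eef_pos: [0.4942, 0.294, 0.1383]
tcp_rot: [0.733, -0.68, -0.002, 0.003]
contact_force: [-0.1, -0.2, -0.9]
opening: 0.435
time: 43.07
eef_pos: [0.4964, 0.291, 0.0891]
tcp_rot: [0.732, -0.681, -0.001, 0.003]
contact_force: [0.8, 0.1, 0.4]
opening: 0.437
at [0.4977 0.2916 0.0909] shift [-0.     -0.0022  0.0529] turn [ 0.003  -0.0009 -0.0012] q [ 0.35  0.23  1.92 -0.    0.99  1.85]
```

View pics/34w.png

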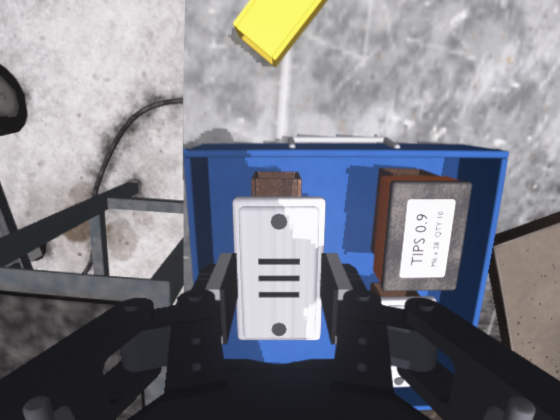

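```bash
python3 -m jog '[{"grip":1,"xyz":[0,-0.002,0.02],"dr":[0,0,0]},{"grip":1,"xyz":[0,-0.002,0.037],"dr":[0,0,0]},{"grip":1,"xyz":[0,-0.002,0.047],"dr":[0,0,0]},{"grip":1,"xyz":[0,-0.002,0.052],"dr":[0,0,0]},{"grip":1,"xyz":[0,-0.002,0.053],"dr":[0,0,0]},{"grip":1,"xyz":[0,-0.002,0.053],"dr":[0,0,0]},{"grip":1,"xyz":[0,-0.002,0.053],"dr":[0,0,0]}]'
```

```text
time: 43.7
eef_pos: [0.5001, 0.293, 0.0394]
tcp_rot: [0.733, -0.681, -0.0, -0.0]
contact_force: [-0.4, 0.0, -0.2]
opening: 0.439
```

```bash
python3 -m jog '[{"grip":1,"xyz":[0,0,0.0015],"dr":[0,0,0]},{"grip":1,"xyz":[0,0,0.003],"dr":[0,0,0]},{"grip":1,"xyz":[0,0,0.003],"dr":[0,0,0]}]'
python3 -m jog '[{"grip":0.46,"xyz":[0,0,0],"dr":[0,0,0]},{"grip":0.46,"xyz":[0,0,0],"dr":[0,0,0]},{"grip":0.46,"xyz":[0,0,0],"dr":[0,0,0]},{"grip":0.46,"xyz":[0,0,0],"dr":[0,0,0]},{"grip":0.46,"xyz":[0,0,-0.02],"dr":[0,0,0]},{"grip":0.46,"xyz":[0,0,-0.05],"dr":[0,0,0]},{"grip":0.46,"xyz":[0,0,-0.08],"dr":[0,0,0]},{"grip":0.46,"xyz":[0,0,-0.12],"dr":[0,0,0]},{"grip":0.46,"xyz":[0.03,-0.03,-0.15],"dr":[0,0,0]},{"grip":0.46,"xyz":[0.06,-0.06,-0.17],"dr":[0,0,0]},{"grip":0.46,"xyz":[0.06,-0.06,-0.17],"dr":[0,0,0]},{"grip":0.46,"xyz":[0.06,-0.06,-0.17],"dr":[0,0,0]}]'
python3 - <<'E'
from h import *
snap('wrist','35w')
E
```

```text
time: 43.95
eef_pos: [0.5001, 0.293, 0.0369]
tcp_rot: [0.733, -0.681, -0.0, 0.0]
contact_force: [-0.9, -1.1, 4.4]
opening: 0.441
time: 44.95
eef_pos: [0.5672, 0.2355, 0.2082]
tcp_rot: [0.731, -0.682, 0.001, -0.001]
contact_force: [0.5, -0.1, -0.1]
opening: 0.543
```

View pics/35w.png

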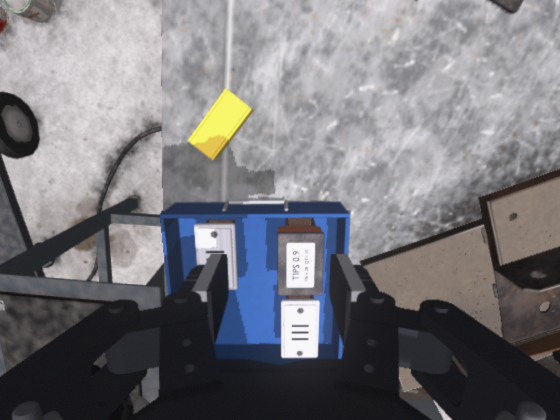

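Now clear the arm rightward and take final top/scene pictures.

```bash
python3 -m jog '[{"grip":0.46,"xyz":[0.03,0,-0.05],"dr":[0,0,0]},{"grip":0.46,"xyz":[0.06,0,-0.1],"dr":[0,0,0]},{"grip":0.46,"xyz":[0.1,0,-0.1],"dr":[0,0,0]},{"grip":0.46,"xyz":[0.14,0,-0.1],"dr":[0,0,0]},{"grip":0.46,"xyz":[0.18,0,-0.1],"dr":[0,0,0]},{"grip":0.46,"xyz":[0.22,0,-0.1],"dr":[0,0,0]},{"grip":0.46,"xyz":[0.26,0,-0.1],"dr":[0,0,0]},{"grip":0.46,"xyz":[0.3,0,-0.1],"dr":[0,0,0]},{"grip":0.46,"xyz":[0.34,0,-0.1],"dr":[0,0,0]},{"grip":0.46,"xyz":[0.36,0,-0.1],"dr":[0,0,0]},{"grip":0.46,"xyz":[0.36,0,-0.1],"dr":[0,0,0]},{"grip":0.46,"xyz":[0.36,0,-0.1],"dr":[0,0,0]}]'
python3 - <<'E'
from h import *
snap('top','36t');snap('scene','36s');crop('36t','36tc',155,100,355,365,2.2);crop('36s','36sc',180,170,420,350,3.2)
E
```

```text
time: 46.0
eef_pos: [0.5893, -0.1217, 0.3025]
tcp_rot: [0.732, -0.681, -0.003, 0.001]
contact_force: [0.1, 0.9, 0.2]
opening: 0.538
```

View pics/36tc.png

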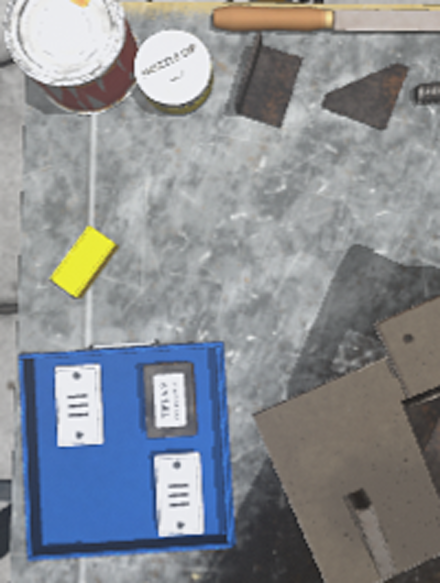

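View pics/36sc.png

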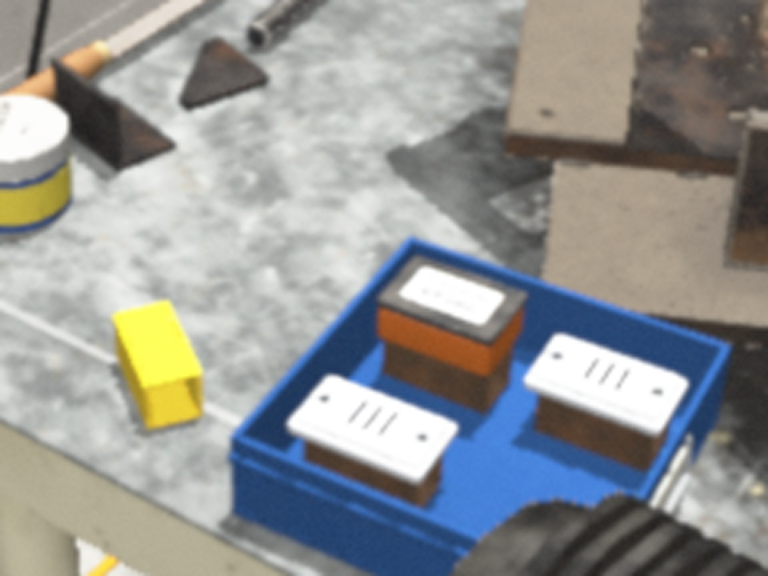

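```bash
python3 -m jog '[{"grip":0.46,"xyz":[0,0,0],"dr":[0,0,0]},{"grip":0.46,"xyz":[0,0,0],"dr":[0,0,0]},{"grip":0.46,"xyz":[0,0,0],"dr":[0,0,0]},{"grip":0.46,"xyz":[0,0,0],"dr":[0,0,0]}]'; python3 -c "
from plant import ctrl
print(ctrl.sign_off())"
```

```text
time: 46.43
eef_pos: [0.5904, -0.1207, 0.3054]
tcp_rot: [0.733, -0.68, -0.0, 0.001]
contact_force: [-0.3, -0.0, 0.5]
opening: 0.54
the job is handed in; nothing more can be done
None
```

I handed the job in at about 46 s. All three steel tubes are lying flat in the blue box, with the carton and both aluminium covers level on top of them, one per tube.

- **Order:** I packed the uncovered tube first. Then I set the carton aside on the worktop and packed tube_a, and set cover_a aside and packed tube_b. Only after that did I lay cover_a, the carton and cover_b on the tubes.
- **Parts present:** three tubes, the carton and two covers. I saw no fourth tube in any picture.
- **Final pictures:** the top and scene views show all six parts inside the box. The yellow tube, gusset plate and angle iron look unmoved, and the arm is clear of everything. I judged "level" and "unmoved" by eye and did not re-measure them.
- **Forces and grip:** the force readings after each move never passed about 7 N, against the 40 N and 120 N limits. I noticed no grip slip and no knocked part.
- **Disagreement:** the wrist and top cameras differed by up to about 5 mm on positions. I centred each grasp in the wrist picture, and none of the checks failed.

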